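Load the module test rack and bring up the supply

ROBOT

A 6-joint arm with a two-finger parallel gripper is mounted at the origin on the work surface. World frame = base frame: x ahead of the robot, y to its left, z up, the work surface at z = 0. Lengths are in m, angles in degrees, forces in N, time in s.
With the tool pointing down it reaches from about 0.25 to 0.725 m from the base axis. Payload 9.7 kg.
Tool frame: the origin (TCP) lies midway between the tips of the shut fingers; the grasp point (between the pads) lies 19 mm behind it (bot.hold_point_z is the distance from the TCP to the grasp point, in m); z points along the fingers, y is the line along which they close (so a half turn about z gives the same grasp; the last joint's range is limited). The gripper opens to 85 mm and grips with 20 to 120 N. Pads are 22 mm wide; open, the fingers measure 114 mm over their backs; the gripper's body (76 mm by 85 mm) begins 54 mm behind the grasp point. The pads swing forward as they close: fully open they stand 13 mm farther back than shut.
Start: joints at [-74.026, 4.979, 10.078, 95.1, 0, 90], TCP at [0.151, -0.529, 0.231] pointing down, gripper open.
Joint ranges: [-179.16, 179.16], [-48.56, 103.87], [-65.8, 70.77], [-126.05, 130.52], [-82.76, 87.17], [-180, 180]. Speed limits (degrees/s): [127.2, 127.2, 147.25, 180, 180, 180].

INTERFACE

Orientations are given as [roll, pitch, yaw] about the fixed x, y, z axes, in that order (R = Rz(yaw) Ry(pitch) Rx(roll)).
In Python, from workcell import bot gives the robot as it stands.
- The arm moves only by the tool play_rows, never from a script. Its argument "steps" is a list that holds one entry, the list of rows, each a list of 4 numbers: the shift along the tool's x, y, z in m, then the turn about the tool's z in rad. In form: [[[tx, ty, tz, yaw], ...]]. A call has exactly 5 rows; each row shifts and turns the commanded pose from where the row before left it, along the tool's axes as they then stand; what a row does not reach is not made up. A row lasts 1/12 s, in which the tool goes at most 41.7 mm and 7.16 degrees, less where a joint would pass 70% of its speed; a pose out of reach is approached as far as the arm can. A call is refused whole if a number of a shift passes 0.0417 or a number of a turn 0.125, either way. A call with a gripper value outside its range is refused whole. "gripper" is the finger opening in m, from 0 to 0.0854, set as the call begins (left out, the last holds). The fingers move at their own pace and stop on an object; "squeeze" is the grip in N (left out, the last holds). Time passes only in rows, so rows that do not move let the fingers close, or fill a call up. It gives the time, the measured TCP pose, the force, the opening and the grip force at its end, in the units of the state.
- bot.get_obs(): the state, without advancing time (a new reading comes with each control period).
- bot.camera(name): name is "scene" or "top" or "wrist"; returns a dict with "img" (420x560x3 uint8, blue, green, red), "vfov" (degrees; the focal length in pixels is half the picture's height over the tangent of half this angle, whatever the lens; pixels are square), "cx", "cy" (the principal point, pixels), "xyz" and "attitude" of the camera in the world. Camera axes: x right, y down, z forward; pixel columns grow to the right and rows downward; lengths in m; the calibration is good to about 2 mm. A picture is of the moment at which its call begins. There is no depth.
- bot.job_done(): hands the job in; it is judged then, once.
The state is a dict: "time": time; "q": joint angles; "qd": joint speeds; "joint_efforts": joint torques, N m; "ee_pos": TCP position; "tcp_rot": TCP orientation; "wrist_force": force on the tool from outside, world axes, zero at the start; "torque": the same for the moment, N m; "opening": finger opening in m; "grasp_force": force on a finger pad.
Only numpy, scipy, OpenCV 4.12 (cv2) and the standard library are available. Lean on these libraries where they do the work, as an engineer would, in place of code of your own. Each camera call takes 0.05 s, during which the arm holds its last target. There are 200 camera calls.

TASK

First wind the bench transformer's handwheel fully back, counter-clockwise to its stop, before any module goes in. Then drop every plug-in module that stands on the bench upright into a pocket of the test rack, one to a pocket and fully home, and swing that pocket's locking lever right over it until it is shut; only then wind the handwheel up clockwise until its pointer stands at the brass index arrow. Leave the other things on the bench where they are.

Things in the scene. Friction and masses are not known exactly. Their poses are not given: they have to be found in the camera images.
- wheel (a joint): turn of the handwheel on the grey variable transformer (box 240 x 240 mm, top 86 mm up, pale dial plate to 90 mm), rad: 0 = wound fully back (counter-clockwise seen from above, hard stop), grows clockwise seen from above, upper stop 5.4. It stays where left (friction 0.12 N m, some 2 N at the rim).
- wheel_hub (a point): on the level black handwheel's vertical axis, at the rim's centre height (136 mm up). Rim: round bar 16 mm thick, centre line radius 75 mm, 38 mm free under it (30 over the index). Hub 32 mm across, three spokes 12 mm thick at 0, 120, 240 degrees from this point's x axis. The point turns with the wheel: x along the pointer's spoke, z up.
- pointer_tip (a point): tip of the black pointer that sticks out and down from the rim at the end of one spoke; 100 mm from the axis, 28 mm below the rim's centre height; turns with the wheel.
- index_tip (a point): tip of the small brass index arrow on the dial plate, 100 mm from the wheel's axis, top 6 mm above the plate. It cannot be moved; in each start it is elsewhere on the dial, 3.0 to 4.2 rad clockwise of where the pointer stands when the wheel is wound fully back.
- socket1 (a point): centre of the floor of the right-hand (lowest y) pocket of the test rack, 10 mm above the table. Open at the top, 85 mm along this point's x axis by 55 mm along y inside, 22 mm deep (black walls 6 mm thick, tops 32 mm up). Pockets stand 120 mm apart along the rack's y. A module fully home has its origin at this point, its long side along x (either way round).
- post1 (a point): top of the fixed post at the far (+x) end of pocket 1, 64 mm from the pocket's centre, on the vertical pivot axis of lever 1, at the height of the lever arm's underside (74 mm above the table: 4 mm above a seated module).
- pin1 (a point): middle of the upright black grip pin at the free end of lever 1, 105 mm from the pivot axis. The pin is 16 mm thick and 32 mm tall, standing on the steel arm (arm 16 mm wide, 12 mm thick, its top 86 mm above the table; pin top at 118 mm). It moves with the lever.
- lever1 (a joint): swing of locking lever 1 about its vertical post, rad: 0 = shut (stop; arm along the middle of pocket 1, over its module, pin just beyond the near end), 1.9 = fully open (stop). At 1.57 the arm points along the rack's -y; it opens counter-clockwise and shuts clockwise seen from above, and stays where left (friction 0.08 N m).
- socket2 (a point): centre of the floor of the middle pocket of the test rack, 10 mm above the table. Open at the top, 85 mm along this point's x axis by 55 mm along y inside, 22 mm deep (black walls 6 mm thick, tops 32 mm up). Pockets stand 120 mm apart along the rack's y. A module fully home has its origin at this point, its long side along x (either way round).
- post2 (a point): top of the fixed post at the far (+x) end of pocket 2, 64 mm from the pocket's centre, on the vertical pivot axis of lever 2, at the height of the lever arm's underside (74 mm above the table: 4 mm above a seated module).
- pin2 (a point): middle of the upright black grip pin at the free end of lever 2, 105 mm from the pivot axis. The pin is 16 mm thick and 32 mm tall, standing on the steel arm (arm 16 mm wide, 12 mm thick, its top 86 mm above the table; pin top at 118 mm). It moves with the lever.
- lever2 (a joint): swing of locking lever 2 about its vertical post, rad: 0 = shut (stop; arm along the middle of pocket 2, over its module, pin just beyond the near end), 1.9 = fully open (stop). At 1.57 the arm points along the rack's -y; it opens counter-clockwise and shuts clockwise seen from above, and stays where left (friction 0.08 N m).
- socket3 (a point): centre of the floor of the left-hand (highest y) pocket of the test rack, 10 mm above the table. Open at the top, 85 mm along this point's x axis by 55 mm along y inside, 22 mm deep (black walls 6 mm thick, tops 32 mm up). Pockets stand 120 mm apart along the rack's y. A module fully home has its origin at this point, its long side along x (either way round).
- post3 (a point): top of the fixed post at the far (+x) end of pocket 3, 64 mm from the pocket's centre, on the vertical pivot axis of lever 3, at the height of the lever arm's underside (74 mm above the table: 4 mm above a seated module).
- pin3 (a point): middle of the upright black grip pin at the free end of lever 3, 105 mm from the pivot axis. The pin is 16 mm thick and 32 mm tall, standing on the steel arm (arm 16 mm wide, 12 mm thick, its top 86 mm above the table; pin top at 118 mm). It moves with the lever.
- lever3 (a joint): swing of locking lever 3 about its vertical post, rad: 0 = shut (stop; arm along the middle of pocket 3, over its module, pin just beyond the near end), 1.9 = fully open (stop). At 1.57 the arm points along the rack's -y; it opens counter-clockwise and shuts clockwise seen from above, and stays where left (friction 0.08 N m).
- modA: a plug-in power module: upright block 80 mm long (its x axis), 50 mm wide (y), 60 mm high, 0.25 to 0.42 kg, black plastic foot and aluminium case with thin dark slots on top, heavy at the foot; origin at the centre of its underside, z up. It stands on the table in front of the rack. All modules are alike; it may be absent.
- modB: a plug-in power module: upright block 80 mm long (its x axis), 50 mm wide (y), 60 mm high, 0.25 to 0.42 kg, black plastic foot and aluminium case with thin dark slots on top, heavy at the foot; origin at the centre of its underside, z up. It stands on the table in front of the rack. All modules are alike; it may be absent.
- modC: a plug-in power module: upright block 80 mm long (its x axis), 50 mm wide (y), 60 mm high, 0.25 to 0.42 kg, black plastic foot and aluminium case with thin dark slots on top, heavy at the foot; origin at the centre of its underside, z up. It stands on the table in front of the rack. All modules are alike; it may be absent.
- tape: a roll of paper tape lying flat, 72 mm across, 24 mm high; a bystander, among the modules; origin at the centre of its underside
- mug: a white mug, 80 mm across, 95 mm high; a bystander beyond the rack's left end; origin at its underside
There are look-alikes about, which are no part of the job. What is shaped like the modC but green or purple is not meant.

How it is judged (in metres and radians):
On the way, in this order (a step that is already met when the one before it is completed fails the run):
1. the handwheel is wound fully back while every pocket is still empty (value of joint wheel below 0.1 rad and horizontal distance between each of modA, modB, modC and socket1 above 0.03 m and horizontal distance between each of modA, modB, modC and socket2 above 0.03 m and horizontal distance between each of modA, modB, modC and socket3 above 0.03 m), for 0.2 s.
2. every module is fully home in a pocket with that pocket's lever shut, and the handwheel is still wound back (value of joint wheel below 0.2 rad and ((distance between modA and socket1 below 0.008 m and value of joint lever1 below 0.15 rad) or (distance between modA and socket2 below 0.008 m and value of joint lever2 below 0.15 rad) or (distance between modA and socket3 below 0.008 m and value of joint lever3 below 0.15 rad)) and ((distance between modB and socket1 below 0.008 m and value of joint lever1 below 0.15 rad) or (distance between modB and socket2 below 0.008 m and value of joint lever2 below 0.15 rad) or (distance between modB and socket3 below 0.008 m and value of joint lever3 below 0.15 rad)) and ((distance between modC and socket1 below 0.008 m and value of joint lever1 below 0.15 rad) or (distance between modC and socket2 below 0.008 m and value of joint lever2 below 0.15 rad) or (distance between modC and socket3 below 0.008 m and value of joint lever3 below 0.15 rad))), for 0.2 s.
3. the pointer stands at the index arrow (horizontal distance between pointer_tip and index_tip below 0.012 m), for 0.2 s.
At the end, for the whole second after the job is handed in: every module stands in a pocket (origin within 8 mm of the floor centre, tilt under 0.1 rad), its lever under 0.15 rad; pointer tip within 12 mm of the index tip, wheel at rest; bystanders within 50 mm of their starts, mug upright (horizontal distance between pointer_tip and index_tip below 0.012 m and velocity of joint wheel between -0.05 and 0.05 rad/s and ((distance between modA and socket1 below 0.008 m and value of joint lever1 below 0.15 rad) or (distance between modA and socket2 below 0.008 m and value of joint lever2 below 0.15 rad) or (distance between modA and socket3 below 0.008 m and value of joint lever3 below 0.15 rad)) and angle between each of modA, modB, modC's own z axis and vertical below 0.1 rad and ((distance between modB and socket1 below 0.008 m and value of joint lever1 below 0.15 rad) or (distance between modB and socket2 below 0.008 m and value of joint lever2 below 0.15 rad) or (distance between modB and socket3 below 0.008 m and value of joint lever3 below 0.15 rad)) and ((distance between modC and socket1 below 0.008 m and value of joint lever1 below 0.15 rad) or (distance between modC and socket2 below 0.008 m and value of joint lever2 below 0.15 rad) or (distance between modC and socket3 below 0.008 m and value of joint lever3 below 0.15 rad)) and distance of each of tape, mug from where it was at the start of the episode below 0.05 m and angle between mug's own z axis and vertical below 0.5 rad); the robot touches nothing.
Of modA, modB, modC only 2 to 3 are there at a start; the rules pass over those that are not, and their reading is None.
At some moment in a run one of modA, modB, modC may be knocked a few centimetres aside while the robot is not near it.
Once in a run the grip may slacken for a moment while it holds something.
It also fails if it takes over 210 s, if anything falls off the work surface, if the arm or the gripper's body presses on something with over 40 N, if the wrist force passes 120 N, or if a joint passes its speed limit or range.

## Working session

There is one attempt and no reset: what is moved stays moved. The work goes in short steps, Python scripts to look and compute and a tool call to move; the robot and the scene stay as the last step left them, time stands still between calls to the robot, and variables do not carry over. Pictures are saved under pics/ and viewed, at most 14 in all, crops included, and the job is handed in when it is done.

Besides the shell and the picture viewer there is one more tool, called after ">>>" by a JSON object that holds its "method" and its "body". play_rows: Moves the arm, as the interface text tells. Its arguments: {"type":"object","properties":{"steps":{"type":"array","items":{"type":"array","items":{"type":"array","items":{"type":"number"}}}},"gripper":{"type":"number"},"squeeze":{"type":"number"}},"required":["steps"]}

```bash
ls; mkdir -p pics; cat > h.py <<'E'
import numpy as np, cv2
from scipy.spatial.transform import Rotation as R
from workcell import bot
def cam(n,save=None):
    c=bot.camera(n)
    if save: cv2.imwrite('pics/'+save,c['img'])
    return c
def ray(c,u,v):
    f=210/np.tan(np.radians(c['vfov'])/2)
    M=R.from_euler('xyz',c['attitude'],degrees=True).as_matrix()
    return np.array(c['xyz']),M@np.array([(u-c['cx'])/f,(v-c['cy'])/f,1])
def at(c,u,v,z):
    o,d=ray(c,u,v); return (o+d*(z-o[2])/d[2]).round(4)
def px(c,p):
    f=210/np.tan(np.radians(c['vfov'])/2)
    M=R.from_euler('xyz',c['attitude'],degrees=True).as_matrix()
    q=M.T@(np.array(p)-c['xyz']); return (q[:2]/q[2]*f+[c['cx'],c['cy']]).round(1)
E
python3 - <<'E'
from h import *
import pickle
for n in('top','scene'):
    c=cam(n,n+'0.png'); print(n,{k:c[k] for k in c if k!='img'})
    pickle.dump(c,open(n+'0.pkl','wb'))
o=bot.get_obs();print(o)
E
```

```text
pics
top {'vfov': 46.20485660605143, 'cx': 276.130999715545, 'cy': 214.87944249565913, 'xyz': array([0.30463929, 0.02510771, 1.35104918]), 'attitude': array([-1.73241215e+02, -1.37160541e-01, -8.93320594e+01])}
scene {'vfov': 53.75972385170851, 'cx': 273.1253793390875, 'cy': 205.44020092225583, 'xyz': array([0.96063297, 0.54645216, 1.12381237]), 'attitude': array([-144.20984512,   -0.84438281,  137.51303641])}
{'time': 0.1, 'q': array([-7.40275608e+01,  5.00674981e+00,  1.00379434e+01,  9.50983248e+01,
        3.66886229e-04,  9.00013056e+01]), 'qd': array([ 0.01311926,  0.02095638,  0.13493649, -0.01276883, -0.03271805,
        0.0198508 ]), 'joint_efforts': array([ 6.09710933e-04, -5.21562803e+01,  4.65652907e+01,  1.61680032e-02,
       -2.02528128e-05, -1.17851141e-05]), 'ee_pos': array([ 0.15129174, -0.52856983,  0.23065605]), 'tcp_rot': array([-1.79932869e+02, -3.65356276e-04,  1.59711332e+01]), 'wrist_force': array([-0.40203409, -0.28529833,  0.76388378]), 'torque': array([-0.00991777, -0.00279556,  0.02663725]), 'grasp_force': 0.0, 'opening': 0.08554713035503902}
```

View pics/top0.png

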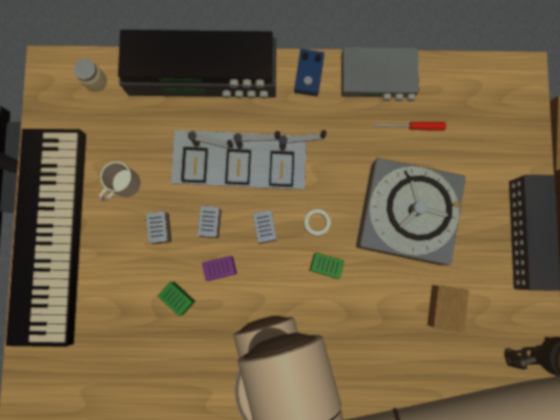

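View pics/scene0.png

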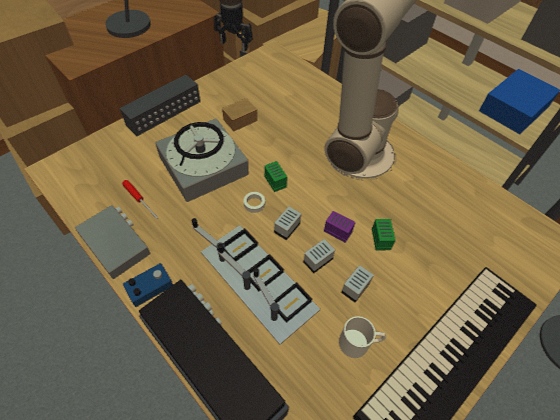

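The top view shows three grey modules at about (157,227), (209,221) and (264,226). The green ones at (327,265) and (175,298) and the purple one at (219,268) are look-alikes. The tape is at (317,222), the mug at (116,178), the rack at (240,160) with its levers open towards -y, and the wheel at (415,208). I'll enlarge to confirm.

```bash
python3 - <<'E'
from h import *
im=cv2.imread('pics/top0.png')
a=cv2.resize(im[120:250,135:335],(800,520),interpolation=cv2.INTER_CUBIC)
b=cv2.resize(im[150:270,350:475],(625,600),interpolation=cv2.INTER_CUBIC)
cv2.imwrite('pics/a.png',a);cv2.imwrite('pics/b.png',np.clip(b*1.5,0,255))
E
```

```text
[ WARN:0@0.227] global loadsave.cpp:1063 imwrite_ Unsupported depth image for selected encoder is fallbacked to CV_8U.
```

View pics/a.png

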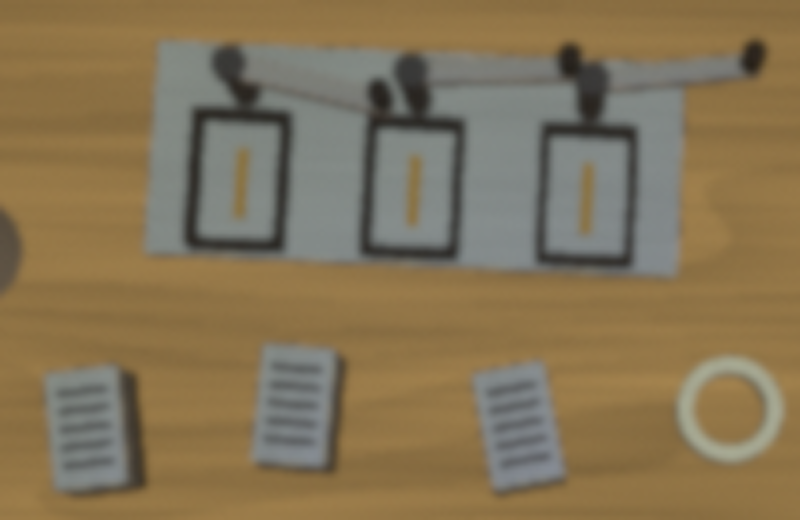

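View pics/b.png

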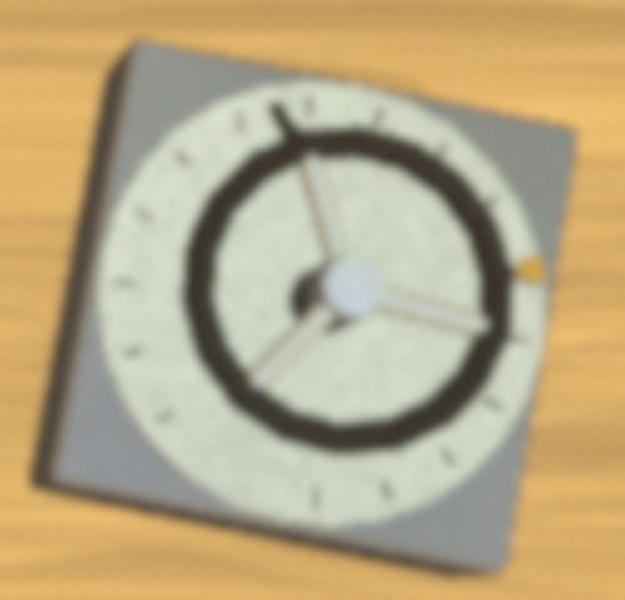

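The crop confirms three grey aluminium modules with dark slots; the coloured ones differ only in colour. In crop b the pointer tip is at (278,108), the index at (520,269) and the hub at (353,287). The dial ticks have a gap at lower left, so I expect the zero there.

```bash
python3 - <<'E'
from h import *
import pickle
c=pickle.load(open('top0.pkl','rb'))
A=lambda u,v,z:at(c,134.6+u/4+.02,119.6+v/4,z)[:2]
B=lambda u,v,z:at(c,349.6+u/5,149.6+v/5,z)[:2]
for n,cs in {'m1':[(45,375),(120,367),(132,487),(55,493)],'m2':[(262,345),(338,355),(328,470),(254,462)],'m3':[(473,377),(543,362),(565,478),(493,493)]}.items():
    P=np.array([A(u,v,.06) for u,v in cs]); d=(P[0]+P[1]-P[2]-P[3])/2; w=(P[0]+P[3]-P[1]-P[2])/2
    print(n,P.mean(0),np.linalg.norm(d),np.linalg.norm(w),np.degrees(np.arctan2(d[1],d[0])))
for n,u,v in(('s3',240,183),('s2',414,190),('s1',587,199)): print(n,A(u,v,.01))
for n,u,v in(('post3',228,60),('post2',411,68),('post1',593,75)): print(n,A(u,v,.09))
for n,u,v in(('pin3',379,90),('pin2',569,50),('pin1',754,47)): print(n,A(u,v,.118))
print('tape',A(730,410,.024),'plate',[A(*p,.0)for p in((160,42),(685,58),(680,275),(145,253))])
h=B(353,287,.15);pt=B(278,106,.11);ix=B(520,269,.095)
print('hub',h,'ptr',pt,np.linalg.norm(pt-h),'idx',ix,np.linalg.norm(ix-h))
for p in(pt,ix,B(167,415,.09),B(317,497,.09),B(353,433,.144),B(355,145,.144),B(200,290,.144),B(500,290,.144)): print(p,np.linalg.norm(p-h),np.degrees(np.arctan2(*(p-h)[::-1])))
print('box',[B(*p,.086) for p in((138,40),(577,130),(503,572),(50,487))])
E
```

```text
m1 [0.421325 0.337925] 0.07912979843270167 0.050026243112990226 7.515693954115726
m2 [0.437825 0.201875] 0.07704132008214812 0.04983798751956183 -2.789984736368775
m3 [0.426675 0.05475 ] 0.07800578504188008 0.04775732928043612 11.086656525053908
s3 [0.5993 0.2516]
s2 [0.5958 0.1308]
s1 [0.5909 0.0107]
post3 [0.664  0.2485]
post2 [0.6601 0.1281]
post1 [0.6568 0.0085]
pin3 [0.6375 0.1461]
pin2 [0.6653 0.0245]
pin1 [ 0.6688 -0.0946]
tape [ 0.4436 -0.0876] plate [array([0.7021, 0.3128]), array([ 0.6951, -0.0574]), array([ 0.54  , -0.0546]), array([0.5511, 0.3178])]
hub [ 0.4708 -0.3307] ptr [ 0.5697 -0.3062] 0.10188944989546266 idx [ 0.4888 -0.4334] 0.10426547846722808
[ 0.5697 -0.3062] 0.10188944989546266 13.913496210912172
[ 0.4888 -0.4334] 0.10426547846722808 -80.05886895814602
[ 0.4115 -0.2513] 0.09910020181614161 126.7542655535635
[ 0.3703 -0.3276] 0.1005477995781111 178.2332276941732
[ 0.3992 -0.3309] 0.07160027932906407 -179.83995633939398
[ 0.5431 -0.3351] 0.07243376284578901 -3.4825849055486686
[ 0.4692 -0.2567] 0.07401729527617178 91.23863467089689
[ 0.471  -0.4053] 0.07460026809603301 -89.84639238005064
box [array([ 0.6092, -0.2397]), array([ 0.5639, -0.4688]), array([ 0.3333, -0.4232]), array([ 0.3741, -0.1916])]
```

>>> {"method": "play_rows", "body": {"steps": [[[0, 0, 0, 0.0558], [0, 0, 0, 0.0558], [0, 0, 0, 0.0557], [0, 0, 0, 0.0557], [0, 0, 0, 0.0557]]], "gripper": 0, "squeeze": 40}}

```text
time: 0.52
ee_pos: [0.1513, -0.5286, 0.2309]
tcp_rot: [-180.0, 0.0, -0.2]
wrist_force: [-0.4, 0.2, -0.8]
opening: 0.0256
grasp_force: 0.0
```

>>> {"method": "play_rows", "body": {"steps": [[[0.0358, -0.0176, 0, 0], [0.0358, -0.0176, 0, 0], [0.0358, -0.0176, 0, 0], [0.0358, -0.0176, 0, 0], [0.0358, -0.0176, 0, 0]]]}}

```text
time: 0.93
ee_pos: [0.3317, -0.4396, 0.231]
tcp_rot: [-180.0, 0.0, -0.0]
wrist_force: [0.1, -0.1, -0.6]
opening: -0.0
grasp_force: 0.0
```

>>> {"method": "play_rows", "body": {"steps": [[[0.0358, -0.0176, 0, 0], [0.0358, -0.0176, 0, 0], [0.0358, -0.0176, 0, 0], [0.0358, -0.0176, 0, 0], [0.0358, -0.0176, 0, 0]]]}}

```text
time: 1.35
ee_pos: [0.5109, -0.3514, 0.2309]
tcp_rot: [-180.0, 0.0, 0.0]
wrist_force: [0.1, -0.6, 0.5]
opening: 0.0001
grasp_force: 0.0
```

>>> {"method": "play_rows", "body": {"steps": [[[0, 0, 0, 0], [0, 0, 0, 0], [0, 0, 0, 0], [0, 0, 0, 0], [0, 0, 0, 0]]]}}

```text
time: 1.77
ee_pos: [0.5084, -0.3535, 0.2316]
tcp_rot: [180.0, -0.0, -0.1]
wrist_force: [-0.5, -0.3, 0.1]
opening: 0.0002
grasp_force: 0.0
```

```bash
python3 - <<'E'
from h import *
c=cam('wrist','w0.png'); print({k:c[k] for k in c if k!='img'},bot.get_obs()['q'])
for p in((.4705,-.331,.15),(.5676,-.307,.108),(.4888,-.4304,.096),(.5095,-.3535,.115)): print(px(c,p))
E
```

```text
{'vfov': 68.11958375334186, 'cx': 278.7121025625585, 'cy': 209.87213399958486, 'xyz': array([ 0.5896004 , -0.35434683,  0.37493237]), 'attitude': array([ 1.61517351e+02,  2.37601538e-02, -9.00426043e+01])} [-3.48068954e+01  1.48580155e+01  2.13929092e+01  9.65099001e+01
 -4.57724162e-03  1.45280272e+02]
[250.1 261.4]
[222.3 133.8]
[358.6 217.3]
[277.9 202.5]
```

View pics/w0.png

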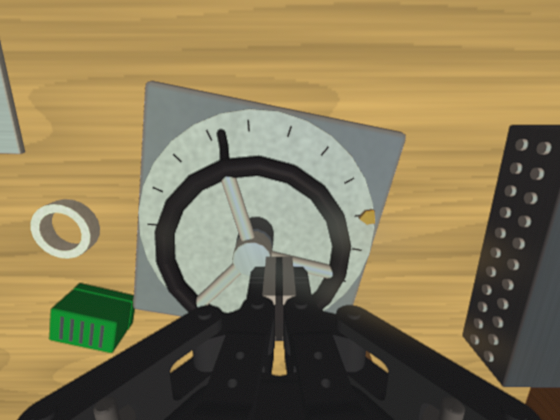

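Wrist view: pointer tip at (221,131), index at (358,216) and hub at (250,255) all match the predictions, and the fingers are over a free sector. Next I go down and compute the arc.

```bash
cat >> h.py <<'E'
def rows(P,p0=None):
    """waypoints -> rows for tool yaw 0 (tool x=+x, y=-y, z=-z), chunks of 5"""
    p0=bot.get_obs()['ee_pos'] if p0 is None else p0
    P=np.vstack([p0,P]); D=np.diff(P,axis=0)*[1,-1,-1]
    r=[[float(f'{x:.4f}')+0. for x in d]+[0] for d in D]
    while len(r)%5: r.append([0,0,0,0])
    for i in range(0,len(r),5): print([r[i:i+5]])
def arc(c,rad,a0,a1,n,z): 
    t=np.radians(np.linspace(a0,a1,n+1)[1:]); return np.c_[c[0]+rad*np.cos(t),c[1]+rad*np.sin(t),np.full(n,z)]
E
python3 - <<'E'
from h import *
H=(.4705,-.331)
rows(arc(H,.0445,-30.6,89.4,20,.115),[.5088,-.3537,.115])
E
```

```text
[[[0.0022, -0.0042, 0.0, 0], [0.0017, -0.0043, 0.0, 0], [0.0013, -0.0045, 0.0, 0], [0.0008, -0.0046, 0.0, 0], [0.0003, -0.0046, 0.0, 0]]]
[[[-0.0002, -0.0047, 0.0, 0], [-0.0007, -0.0046, 0.0, 0], [-0.0012, -0.0045, 0.0, 0], [-0.0016, -0.0044, 0.0, 0], [-0.0021, -0.0042, 0.0, 0]]]
[[[-0.0025, -0.0039, 0.0, 0], [-0.0029, -0.0037, 0.0, 0], [-0.0033, -0.0033, 0.0, 0], [-0.0036, -0.003, 0.0, 0], [-0.0039, -0.0026, 0.0, 0]]]
[[[-0.0041, -0.0022, 0.0, 0], [-0.0043, -0.0017, 0.0, 0], [-0.0045, -0.0013, 0.0, 0], [-0.0046, -0.0008, 0.0, 0], [-0.0046, -0.0003, 0.0, 0]]]
```

>>> {"method": "play_rows", "body": {"steps": [[[0, 0, 0.0233, 0], [0, 0, 0.0233, 0], [0, 0, 0.0233, 0], [0, 0, 0.0233, 0], [0, 0, 0.0233, 0]]]}}

```text
time: 2.23
ee_pos: [0.5085, -0.3533, 0.1141]
tcp_rot: [180.0, -0.0, -0.1]
wrist_force: [-0.5, 0.8, -0.6]
opening: -0.0
grasp_force: 0.0
```

>>> {"method": "play_rows", "body": {"steps": [[[0.0022, -0.0042, 0.0, 0], [0.0017, -0.0043, 0.0, 0], [0.0013, -0.0045, 0.0, 0], [0.0008, -0.0046, 0.0, 0], [0.0003, -0.0046, 0.0, 0]]]}}

```text
time: 2.65
ee_pos: [0.5163, -0.3314, 0.1171]
tcp_rot: [179.8, -0.1, -0.0]
wrist_force: [-0.1, -4.8, -2.1]
opening: -0.0002
grasp_force: 2.0
```

>>> {"method": "play_rows", "body": {"steps": [[[-0.0002, -0.0047, 0.0, 0], [-0.0007, -0.0046, 0.0, 0], [-0.0012, -0.0045, 0.0, 0], [-0.0016, -0.0044, 0.0, 0], [-0.0021, -0.0042, 0.0, 0]]]}}

```text
time: 3.07
ee_pos: [0.5102, -0.3079, 0.1156]
tcp_rot: [180.0, -0.1, 0.0]
wrist_force: [1.4, -3.4, 0.3]
opening: -0.0001
grasp_force: 1.7
```

>>> {"method": "play_rows", "body": {"steps": [[[-0.0025, -0.0039, 0.0, 0], [-0.0029, -0.0037, 0.0, 0], [-0.0033, -0.0033, 0.0, 0], [-0.0036, -0.003, 0.0, 0], [-0.0039, -0.0026, 0.0, 0]]]}}

```text
time: 3.48
ee_pos: [0.4933, -0.2911, 0.1147]
tcp_rot: [-180.0, -0.0, 0.0]
wrist_force: [3.4, -3.4, -0.4]
opening: -0.0001
grasp_force: 1.7
```

>>> {"method": "play_rows", "body": {"steps": [[[-0.0041, -0.0022, 0.0, 0], [-0.0043, -0.0017, 0.0, 0], [-0.0045, -0.0013, 0.0, 0], [-0.0046, -0.0008, 0.0, 0], [-0.0046, -0.0003, 0.0, 0]]]}}

```text
time: 3.9
ee_pos: [0.4715, -0.285, 0.1151]
tcp_rot: [-180.0, -0.1, 0.0]
wrist_force: [5.5, -1.2, 0.8]
opening: -0.0002
grasp_force: 1.9
```

```bash
python3 - <<'E'
from h import *
rows(arc((.4705,-.331),.0445,89.4,119.4,10,.115),[.471,-.2865,.115])
c=cam('top'); im=c['img'][150:270,350:475]
cv2.imwrite('pics/b1.png',cv2.resize(im,(625,600),interpolation=cv2.INTER_CUBIC))
E
```

```text
[[[-0.0024, 0.0, 0.0, 0], [-0.0023, 0.0002, 0.0, 0], [-0.0023, 0.0003, 0.0, 0], [-0.0023, 0.0004, 0.0, 0], [-0.0023, 0.0005, 0.0, 0]]]
[[[-0.0022, 0.0006, 0.0, 0], [-0.0022, 0.0008, 0.0, 0], [-0.0022, 0.0009, 0.0, 0], [-0.0021, 0.001, 0.0, 0], [-0.0021, 0.0011, 0.0, 0]]]
```

View pics/b1.png

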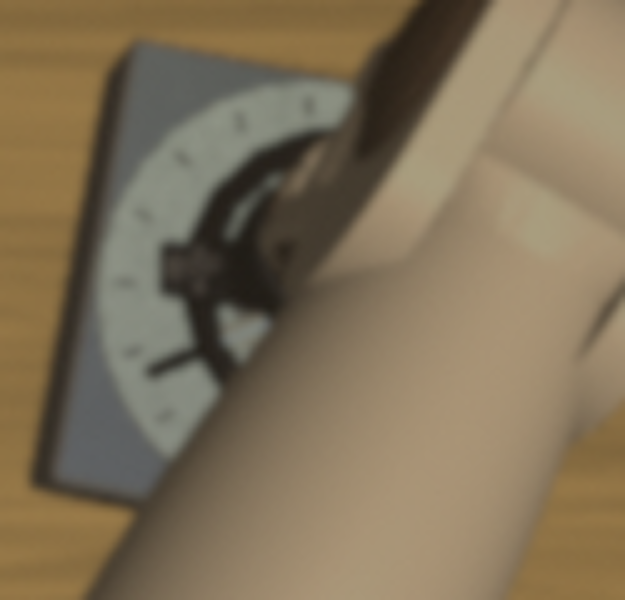

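The pointer is at (148,373) in the crop, about 13° short of the last tick. I'll continue gently.

>>> {"method": "play_rows", "body": {"steps": [[[-0.0024, 0.0, 0.0, 0], [-0.0023, 0.0002, 0.0, 0], [-0.0023, 0.0003, 0.0, 0], [-0.0023, 0.0004, 0.0, 0], [-0.0023, 0.0005, 0.0, 0]]]}}

```text
time: 4.37
ee_pos: [0.4612, -0.2865, 0.115]
tcp_rot: [-180.0, -0.2, 0.0]
wrist_force: [21.4, 3.2, -2.1]
opening: -0.0
grasp_force: 9.3
```

>>> {"method": "play_rows", "body": {"steps": [[[-0.001, 0.0003, 0.0, 0], [-0.001, 0.0003, 0.0, 0], [0, 0, 0, 0], [0, 0, 0.0, 0], [0, 0, 0.0, 0]]]}}

```text
time: 4.78
ee_pos: [0.4612, -0.2866, 0.1152]
tcp_rot: [-179.9, -0.4, 0.1]
wrist_force: [20.7, 4.1, -4.3]
opening: 0.0
grasp_force: 10.1
```

The wheel hit its stop (21 N, no further motion). I back off, lift and go over the left module.

>>> {"method": "play_rows", "body": {"steps": [[[0.006, 0.0, 0.0, 0], [0, 0, -0.034, 0], [0, 0, -0.034, 0], [0, 0, -0.034, 0], [0, 0, -0.034, 0]]], "gripper": 0.085}}

```text
time: 5.2
ee_pos: [0.4628, -0.2869, 0.2516]
tcp_rot: [-179.9, 0.1, -0.0]
wrist_force: [1.4, -0.8, -0.0]
opening: 0.0602
grasp_force: 0.0
```

>>> {"method": "play_rows", "body": {"steps": [[[-0.0023, -0.0312, 0.0, 0], [-0.0023, -0.0312, 0.0, 0], [-0.0023, -0.0312, 0.0, 0], [-0.0023, -0.0312, 0.0, 0], [-0.0023, -0.0312, 0.0, 0]]]}}

```text
time: 5.62
ee_pos: [0.4511, -0.1302, 0.2503]
tcp_rot: [-180.0, 0.1, -0.0]
wrist_force: [-0.8, 0.3, -0.7]
opening: 0.0853
grasp_force: 0.0
```

>>> {"method": "play_rows", "body": {"steps": [[[-0.0023, -0.0312, 0.0, 0], [-0.0023, -0.0312, 0.0, 0], [-0.0023, -0.0312, 0.0, 0], [-0.0023, -0.0312, 0.0, 0], [-0.0023, -0.0312, 0.0, 0]]]}}

```text
time: 6.03
ee_pos: [0.4398, 0.0127, 0.2505]
tcp_rot: [-179.4, 0.1, 1.3]
wrist_force: [-0.2, -0.9, -0.4]
opening: 0.085
grasp_force: 0.0
```

>>> {"method": "play_rows", "body": {"steps": [[[-0.0023, -0.0312, 0.0, 0], [-0.0023, -0.0312, 0.0, 0], [-0.0023, -0.0312, 0.0, 0], [-0.0023, -0.0312, 0.0, 0], [-0.0023, -0.0312, 0.0, 0]]]}}

```text
time: 6.45
ee_pos: [0.427, 0.0771, 0.2567]
tcp_rot: [-175.5, 0.1, 7.3]
wrist_force: [-0.1, 0.1, -0.3]
opening: 0.0847
grasp_force: 0.0
```

>>> {"method": "play_rows", "body": {"steps": [[[-0.0023, -0.0312, 0.0, 0], [-0.0023, -0.0312, 0.0, 0], [-0.0023, -0.0312, 0.0, 0], [-0.0023, -0.0312, 0.0, 0], [-0.0023, -0.0312, 0.0, 0]]]}}

```text
time: 6.87
ee_pos: [0.406, 0.1406, 0.2734]
tcp_rot: [-171.7, 0.1, 13.6]
wrist_force: [0.3, -0.7, 0.1]
opening: 0.0849
grasp_force: 0.0
```

>>> {"method": "play_rows", "body": {"steps": [[[0, 0, 0, -0.0262], [0, 0, 0, -0.0262], [0, 0, 0, -0.0262], [0, 0, 0, -0.0262], [0, 0, 0, -0.0262]]]}}

```text
time: 7.28
ee_pos: [0.4063, 0.1401, 0.2734]
tcp_rot: [-171.8, -1.0, 21.1]
wrist_force: [0.6, 0.7, -0.5]
opening: 0.0855
grasp_force: 0.0
```

```bash
python3 - <<'E'
from h import *
import pickle
c=cam('wrist');t=cam('top');pickle.dump((c,t),open('s1.pkl','wb'))
o=bot.get_obs();print(o['ee_pos'],o['tcp_rot'],o['wrist_force'])
m=np.vstack([c['img'],np.zeros((4,560,3),np.uint8)])
b=t['img'][100:275,90:475]
b=cv2.resize(b,(800,364))
cv2.imwrite('pics/s1w.png',c['img'][:, :]);
w=cv2.resize(c['img'],(315,236))
out=np.zeros((600,800,3),np.uint8);out[:236,:315]=w
wh=cv2.resize(t['img'][150:270,350:475],(245,236));out[:236,330:575]=wh;out[236:]=b
cv2.imwrite('pics/s1.png',out)
E
```

```text
[0.40631211 0.13999629 0.27334019] [-171.76429332   -1.01318766   21.03030273] [ 0.66032166  0.85448832 -1.07905519]
```

View pics/s1.png

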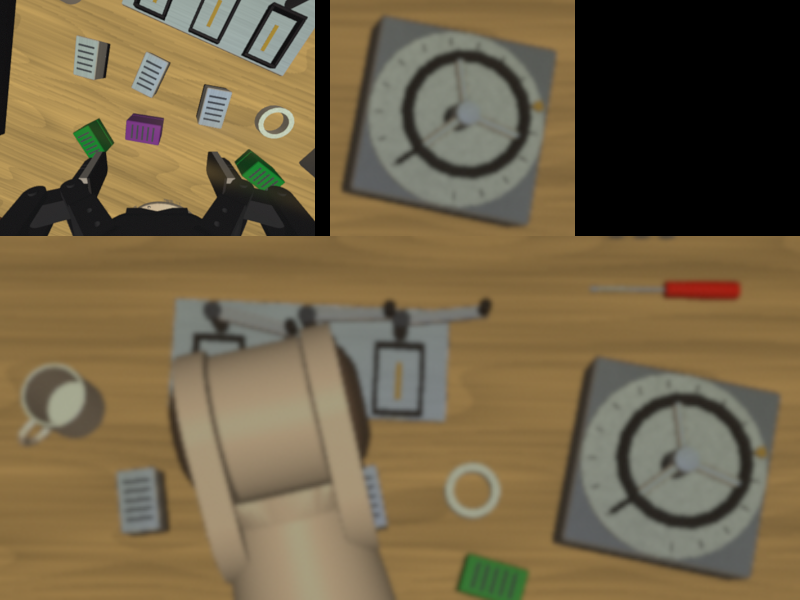

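The wheel stands at its zero tick. Joint 6 hit its limit and tilted the tool, because at tool yaw 0 the joint is at q1+180. I'll use the yaw ≈180 solution instead, turning back by a half turn.

>>> {"method": "play_rows", "body": {"steps": [[[0, 0, 0, -0.12], [0, 0, 0, -0.12], [0, 0, 0, -0.12], [0, 0, 0, -0.12], [0, 0, 0, -0.12]]]}}

```text
time: 7.8
ee_pos: [0.4064, 0.1398, 0.2732]
tcp_rot: [-173.8, -5.5, 55.4]
wrist_force: [0.6, -0.8, 0.4]
opening: 0.0852
grasp_force: 0.0
```

```bash
python3 - <<'E'
from h import *
o=bot.get_obs();print(o['q'],o['ee_pos'],o['tcp_rot'])
E
```

```text
[ 13.49685243 -10.43010495  -0.34395686 100.17019228   8.29032105
 137.78163592] [0.40637641 0.13979974 0.273236  ] [-173.78449428   -5.49751274   55.41041632]
```

Joint 5 kept an 8.3° sideways tilt (q5), which came from clipping at the upper limit of joint 6. Clipping at the lower limit the other way should cancel it, so I turn there.

>>> {"method": "play_rows", "body": {"steps": [[[0, 0, 0, -0.124], [0, 0, 0, -0.124], [0, 0, 0, -0.124], [0, 0, 0, -0.124], [0, 0, 0, -0.124]]]}}

```text
time: 8.22
ee_pos: [0.4064, 0.1398, 0.2732]
tcp_rot: [-178.1, -8.1, 91.1]
wrist_force: [-0.2, 0.4, 0.6]
opening: 0.085
grasp_force: 0.0
```

>>> {"method": "play_rows", "body": {"steps": [[[0, 0, 0, -0.124], [0, 0, 0, -0.124], [0, 0, 0, -0.124], [0, 0, 0, -0.124], [0, 0, 0, -0.124]]]}}

```text
time: 8.63
ee_pos: [0.4064, 0.1398, 0.2732]
tcp_rot: [176.8, -7.6, 127.0]
wrist_force: [-0.4, 0.5, -0.6]
opening: 0.0852
grasp_force: 0.0
```

>>> {"method": "play_rows", "body": {"steps": [[[0, 0, 0, -0.124], [0, 0, 0, -0.124], [0, 0, 0, -0.124], [0, 0, 0, -0.124], [0, 0, 0, -0.124]]]}}

```text
time: 9.05
ee_pos: [0.4064, 0.1398, 0.2732]
tcp_rot: [172.9, -4.4, 162.6]
wrist_force: [0.6, -0.8, -0.2]
opening: 0.0849
grasp_force: 0.0
```

>>> {"method": "play_rows", "body": {"steps": [[[0, 0, 0, -0.124], [0, 0, 0, -0.124], [0, 0, 0, -0.124], [0, 0, 0, -0.124], [0, 0, 0, -0.124]]]}}

```text
time: 9.47
ee_pos: [0.4064, 0.1398, 0.2732]
tcp_rot: [171.7, 0.5, -162.2]
wrist_force: [-0.6, -0.4, 0.1]
opening: 0.0849
grasp_force: 0.0
```

>>> {"method": "play_rows", "body": {"steps": [[[0, 0, 0, -0.124], [0, 0, 0, -0.124], [0, 0, 0, -0.124], [0, 0, 0, -0.124], [0, 0, 0, -0.124]]]}}

```text
time: 9.88
ee_pos: [0.4064, 0.1398, 0.2732]
tcp_rot: [173.6, 5.2, -127.0]
wrist_force: [-0.1, -0.5, -0.3]
opening: 0.0851
grasp_force: 0.0
```

>>> {"method": "play_rows", "body": {"steps": [[[0, 0, 0, -0.124], [0, 0, 0, -0.124], [0, 0, 0, -0.124], [0, 0, 0, -0.124], [0, 0, 0, -0.124]]]}}

```text
time: 10.3
ee_pos: [0.4064, 0.1398, 0.2733]
tcp_rot: [177.8, 8.0, -91.3]
wrist_force: [-0.2, 0.0, 0.3]
opening: 0.0853
grasp_force: 0.0
```

>>> {"method": "play_rows", "body": {"steps": [[[0, 0, 0, -0.124], [0, 0, 0, -0.124], [0, 0, 0, -0.124], [0, 0, 0, -0.124], [0, 0, 0, -0.124]]]}}

```text
time: 10.72
ee_pos: [0.4064, 0.1398, 0.2732]
tcp_rot: [-177.1, 7.8, -55.4]
wrist_force: [0.7, 0.0, 0.3]
opening: 0.0848
grasp_force: 0.0
```

>>> {"method": "play_rows", "body": {"steps": [[[0, 0, 0, -0.124], [0, 0, 0, -0.124], [0, 0, 0, -0.124], [0, 0, 0, -0.124], [0, 0, 0, -0.124]]]}}

```text
time: 11.13
ee_pos: [0.4064, 0.1398, 0.2732]
tcp_rot: [-173.1, 4.6, -19.8]
wrist_force: [0.9, 0.3, -0.2]
opening: 0.085
grasp_force: 0.0
```

>>> {"method": "play_rows", "body": {"steps": [[[0, 0, 0, -0.115], [0, 0, 0, -0.115], [0, 0, 0, -0.115], [0, 0, 0, -0.115], [0, 0, 0, -0.115]]]}}

```text
time: 11.55
ee_pos: [0.4064, 0.1398, 0.2732]
tcp_rot: [-171.7, 0.2, 12.8]
wrist_force: [0.1, -0.7, 0.4]
opening: 0.0849
grasp_force: 0.0
```

```bash
python3 - <<'E'
from h import *
o=bot.get_obs();print(o['q'],o['ee_pos'],o['tcp_rot'])
E
```

```text
[  13.49798587  -10.43043384   -0.34508172  100.17096677    8.28872606
 -179.33921175] [0.40636352 0.13979728 0.27322743] [-171.71279457    0.18086722   12.84409714]
```

>>> {"method": "play_rows", "body": {"steps": [[[0, 0.03, 0, 0], [0, 0.03, 0, 0], [0, 0.03, 0, 0], [0, 0.03, 0, 0], [0, 0, 0, 0]]]}}

```text
time: 11.97
ee_pos: [0.4182, 0.0853, 0.2571]
tcp_rot: [-174.6, 0.3, 7.9]
wrist_force: [-1.3, 1.0, -1.2]
opening: 0.0848
grasp_force: 0.0
```

```bash
python3 - <<'E'
from h import *
o=bot.get_obs();print(o['q'],o['ee_pos'],o['tcp_rot'])
E
```

```text
[   7.93500657  -10.91529861   -2.39188596   98.81459012    5.38318053
 -179.91817176] [0.41822521 0.08529007 0.25705661] [-174.61723895    0.29885398    7.85353812]
```

>>> {"method": "play_rows", "body": {"steps": [[[0, 0.03, 0, 0], [0, 0.03, 0, 0], [0, 0.03, 0, 0], [0, 0.03, 0, 0], [0, 0.03, 0, 0]]]}}

```text
time: 12.38
ee_pos: [0.4262, 0.023, 0.2471]
tcp_rot: [-178.4, 0.3, 1.9]
wrist_force: [-0.4, 1.0, -0.2]
opening: 0.0852
grasp_force: 0.0
```

>>> {"method": "play_rows", "body": {"steps": [[[0, 0.03, 0, 0], [0, 0.012, 0, 0], [0, 0, 0, 0], [0, 0, 0, 0], [0, 0, 0, 0]]]}}

```text
time: 12.8
ee_pos: [0.4271, 0.0068, 0.2462]
tcp_rot: [-179.3, 0.3, 0.4]
wrist_force: [-0.5, -0.0, 0.1]
opening: 0.0855
grasp_force: 0.0
```

```bash
python3 - <<'E'
from h import *
o=bot.get_obs();print(o['q'],o['ee_pos'],o['tcp_rot'])
E
```

```text
[   0.45545808  -11.0418255    -3.57693073   97.75006908    0.68776094
 -179.94376996] [0.42707575 0.00681608 0.24624467] [-179.31251924    0.28584912    0.39923139]
```

>>> {"method": "play_rows", "body": {"steps": [[[0, 0.027, 0, 0], [0, 0, 0, 0.12], [0, 0, 0, 0.12], [0, 0, 0, 0.12], [0, 0, 0, 0.12]]]}}

```text
time: 13.22
ee_pos: [0.4274, -0.0051, 0.2459]
tcp_rot: [179.8, 0.2, -28.6]
wrist_force: [-0.1, -0.0, 0.5]
opening: 0.0849
grasp_force: 0.0
```

>>> {"method": "play_rows", "body": {"steps": [[[0, 0, 0, 0.12], [0, 0, 0, 0.12], [0, 0, 0, 0.12], [0, 0, 0, 0.12], [0, 0, 0, 0.12]]]}}

```text
time: 13.63
ee_pos: [0.4274, -0.0051, 0.2459]
tcp_rot: [179.7, 0.1, -62.9]
wrist_force: [-0.9, -0.0, -0.3]
opening: 0.0853
grasp_force: 0.0
```

>>> {"method": "play_rows", "body": {"steps": [[[0, 0, 0, 0.12], [0, 0, 0, 0.12], [0, 0, 0, 0.12], [0, 0, 0, 0.12], [0, 0, 0, 0.12]]]}}

```text
time: 14.05
ee_pos: [0.4274, -0.0051, 0.2459]
tcp_rot: [179.7, -0.1, -97.3]
wrist_force: [-0.7, 0.1, 0.2]
opening: 0.0848
grasp_force: 0.0
```

>>> {"method": "play_rows", "body": {"steps": [[[0, 0, 0, 0.12], [0, 0, 0, 0.12], [0, 0, 0, 0.12], [0, 0, 0, 0.12], [0, 0, 0, 0.12]]]}}

```text
time: 14.47
ee_pos: [0.4274, -0.0051, 0.2459]
tcp_rot: [179.8, -0.2, -131.7]
wrist_force: [-0.4, 0.1, -0.3]
opening: 0.0851
grasp_force: 0.0
```

>>> {"method": "play_rows", "body": {"steps": [[[0, 0, 0, 0.12], [0, 0, 0, 0.12], [0, 0, 0, 0.12], [0, 0, 0, 0.12], [0, 0, 0, 0.12]]]}}

```text
time: 14.88
ee_pos: [0.4274, -0.0051, 0.2459]
tcp_rot: [180.0, -0.3, -166.1]
wrist_force: [-0.3, 0.4, -0.1]
opening: 0.0848
grasp_force: 0.0
```

```bash
cat >> h.py <<'E'
def go(x,y,z,psi=None,n=None):
    """rows from present pose to target; yaw first in own rows, then shift"""
    o=bot.get_obs(); p=o['ee_pos']; ps=o['tcp_rot'][2]
    if psi is None: psi=ps
    d=(ps-psi+180)%360-180; k=int(np.ceil(abs(np.radians(d))/.12))
    if k: print('turn rows',k,'x',round(np.radians(d)/k,4))
    c,s=np.cos(np.radians(psi)),np.sin(np.radians(psi))
    D=np.array([x,y,z])-p; t=np.array([c*D[0]+s*D[1], s*D[0]-c*D[1], -D[2]])
    n=n or int(np.ceil(np.linalg.norm(t)/.039)); print('shift rows',n,'x',(t/n).round(4).tolist(),'total',t.round(4).tolist())
E
python3 - <<'E'
from h import *
o=bot.get_obs();print(o['q'],o['ee_pos'],o['tcp_rot'])
go(.4213,.3379,.2,-172.5)
E
```

```text
[-6.53246338e-01 -1.09957348e+01 -3.57545424e+00  9.77145019e+01
 -4.14019923e-02 -1.45916202e+01] [ 0.42743033 -0.00507943  0.24589222] [ 179.96594342   -0.29516175 -166.06143214]
turn rows 1 x 0.1124
shift rows 9 x [-0.0043, 0.0379, 0.0051] total [-0.0387, 0.3408, 0.0459]
```

>>> {"method": "play_rows", "body": {"steps": [[[0, 0, 0, 0.1124], [-0.0043, 0.0379, 0.0051, 0], [-0.0043, 0.0379, 0.0051, 0], [-0.0043, 0.0379, 0.0051, 0], [-0.0043, 0.0379, 0.0051, 0]]]}}

```text
time: 15.3
ee_pos: [0.4235, 0.1489, 0.2254]
tcp_rot: [180.0, -0.3, -172.2]
wrist_force: [1.6, -0.6, -0.1]
opening: 0.085
grasp_force: 0.0
```

>>> {"method": "play_rows", "body": {"steps": [[[-0.0043, 0.0379, 0.0051, 0], [-0.0043, 0.0379, 0.0051, 0], [-0.0043, 0.0379, 0.0051, 0], [-0.0043, 0.0379, 0.0051, 0], [-0.0043, 0.0379, 0.0051, 0]]]}}

```text
time: 15.72
ee_pos: [0.4186, 0.3402, 0.1997]
tcp_rot: [180.0, -0.3, -172.1]
wrist_force: [0.1, -1.1, 0.8]
opening: 0.0849
grasp_force: 0.0
```

>>> {"method": "play_rows", "body": {"steps": [[[0, 0, 0, 0], [0, 0, 0, 0], [0, 0, 0, 0], [0, 0, 0, 0], [0, 0, 0, 0]]]}}

```text
time: 16.13
ee_pos: [0.4193, 0.3374, 0.2006]
tcp_rot: [179.9, -0.2, -172.2]
wrist_force: [0.0, -0.3, 0.5]
opening: 0.0852
grasp_force: 0.0
```

```bash
python3 - <<'E'
from h import *
import pickle
c=cam('wrist','w1.png');pickle.dump(c,open('w1.pkl','wb'))
o=bot.get_obs();print(o['ee_pos'],o['tcp_rot'],o['q'][5])
t=np.radians(7.5)
for m in((.4213,.3379),(.4378,.2019)):
  print([px(c,(m[0]+a*np.cos(t)-b*np.sin(t),m[1]+a*np.sin(t)+b*np.cos(t),.06)).tolist() for a,b in((.04,.025),(.04,-.025),(-.04,-.025),(-.04,.025))])
print(px(c,(.5993,.2516,.01)),px(c,(.6375,.1461,.118)))
E
```

```text
[0.41932653 0.3374064  0.20059399] [ 179.94291093   -0.24485227 -172.23720614] 30.965924538034944
[[304.3, 238.3], [254.0, 238.1], [252.3, 157.4], [307.0, 157.6]]
[[166.2, 236.4], [115.6, 236.2], [101.6, 155.0], [156.7, 155.3]]
[192.9 312.8] [ 52.1 403.8]
```

View pics/w1.png

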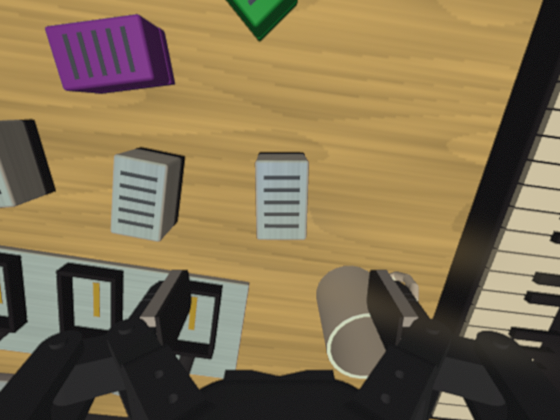

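The m1 top face, with corners at (307,239), (257,240), (256,160) and (308,159), agrees with the prediction to about 2 px (≈1.5 mm). I grasp it at (0.4222,0.339).

```bash
python3 - <<'E'
from h import *
go(.4222,.339,.026,-172.5)
E
```

```text
turn rows 1 x 0.0046
shift rows 5 x [-0.0006, 0.0002, 0.0349] total [-0.0031, 0.0012, 0.1746]
```

>>> {"method": "play_rows", "body": {"steps": [[[-0.0006, 0.0002, 0.0349, 0.0046], [-0.0006, 0.0002, 0.0349, 0], [-0.0006, 0.0002, 0.0349, 0], [-0.0006, 0.0002, 0.0349, 0], [-0.0006, 0.0002, 0.0349, 0]]]}}

```text
time: 16.6
ee_pos: [0.4212, 0.339, 0.0245]
tcp_rot: [179.9, -0.2, -172.5]
wrist_force: [0.1, 0.5, 1.0]
opening: 0.0854
grasp_force: 0.0
```

>>> {"method": "play_rows", "body": {"steps": [[[0, 0, 0, 0], [0, 0, 0, 0], [0, 0, 0, 0], [0, 0, 0, 0], [0, 0, 0, 0]]], "gripper": 0.03, "squeeze": 60}}

```text
time: 17.02
ee_pos: [0.4222, 0.3406, 0.0283]
tcp_rot: [179.9, -0.1, -172.4]
wrist_force: [0.0, -0.4, 6.6]
opening: 0.0488
grasp_force: 64.1
```

>>> {"method": "play_rows", "body": {"steps": [[[0, 0, 0, 0], [0, 0, 0, 0], [0, 0, -0.01, 0], [0, 0, -0.03, 0], [0, 0, -0.03, 0]]]}}

```text
time: 17.43
ee_pos: [0.4204, 0.3391, 0.0962]
tcp_rot: [-180.0, -0.4, -172.4]
wrist_force: [1.1, 0.5, -2.8]
opening: 0.049
grasp_force: 63.2
```

>>> {"method": "play_rows", "body": {"steps": [[[0, 0, -0.03, 0], [0, 0, -0.03, 0], [0, 0, 0, -0.08], [0, 0, 0, -0.08], [0, 0, 0, 0]]]}}

```text
time: 17.85
ee_pos: [0.4217, 0.34, 0.1571]
tcp_rot: [179.9, -0.2, -163.0]
wrist_force: [-0.5, 0.3, -3.0]
opening: 0.0493
grasp_force: 43.1
```

```bash
python3 - <<'E'
from h import *
go(.5993,.2516,.15,178)
c=cam('wrist','w2.png')
E
```

```text
turn rows 3 x 0.1103
shift rows 6 x [-0.0301, -0.0137, 0.0012] total [-0.1806, -0.0821, 0.0071]
```

View pics/w2.png

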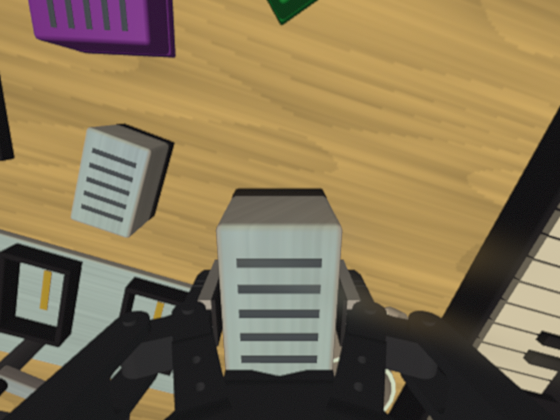

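Module held squarely (top face front edge (218,226)–(341,224)). The grip dipped to 43 N, which may have been the slackening. I'll refine the pocket positions from the brass bars and the module offset in the grip.

```bash
python3 - <<'E'
from h import *
import pickle
T=pickle.load(open('top0.pkl','rb'));W=pickle.load(open('w1.pkl','rb'))
C=cam('wrist');pickle.dump(C,open('w2.pkl','wb'))
S=cam('scene')
for n,c in(('top',T),('w1',W),('w2',C),('scene',S)):
    im=c['img'] if n!='scene' else c['img']
    h=cv2.cvtColor(im,cv2.COLOR_BGR2HSV)
    m=cv2.inRange(h,(15,110,100),(30,255,255))
    k,l,s,ce=cv2.connectedComponentsWithStats(m)
    for i in range(1,k):
        if 12<s[i,4]<500:
            p=at(c,*ce[i],.011)
            if .55<p[0]<.63 and -.05<p[1]<.3: print(n,ce[i].round(1),s[i,4],p)
o=bot.get_obs();p=o['ee_pos'];ps=np.radians(o['tcp_rot'][2]);print(o['ee_pos'],o['tcp_rot'],o['grasp_force'])
for u,v in((218,226),(341,224)):
    q=at(C,u,v,p[2]-.027+.06)-p; print('tool',np.cos(ps)*q[0]+np.sin(ps)*q[1],np.sin(ps)*q[0]-np.cos(ps)*q[1])
E
```

```text
top [194.7 166.4] 19 [0.5961 0.2511 0.011 ]
top [238.  167.5] 14 [0.5945 0.131  0.011 ]
top [281.2 169.1] 16 [0.5915 0.0112 0.011 ]
w1 [ 96.  299.1] 188 [0.5945 0.1311 0.011 ]
w1 [  0.3 296.7] 19 [0.607  0.0135 0.011 ]
w1 [192.3 312.7] 184 [0.5984 0.2511 0.011 ]
w2 [ 45.8 291.1] 277 [0.5942 0.1312 0.011 ]
w2 [159.1 310.5] 100 [0.5838 0.2515 0.011 ]
scene [238.9 246.7] 34 [0.5914 0.0111 0.011 ]
scene [265.  272.7] 32 [0.5906 0.131  0.011 ]
scene [290.9 303. ] 42 [0.5992 0.2506 0.011 ]
[0.4213576  0.33968036 0.1555823 ] [ 179.92529734   -0.3025339  -163.38935878] 68.37131381034851
tool 0.03798081614896981 -0.02392116553173288
tool 0.03882008439675852 0.023288850659836588
```

>>> {"method": "play_rows", "body": {"steps": [[[0, 0, 0, 0.1103], [0, 0, 0, 0.1103], [0, 0, 0, 0.1103], [0, 0, 0, 0], [0, 0, 0, 0]]]}}

```text
time: 18.42
ee_pos: [0.4214, 0.3397, 0.1553]
tcp_rot: [-180.0, -0.3, 177.9]
wrist_force: [-0.2, -0.1, -4.1]
opening: 0.0489
grasp_force: 68.5
```

```bash
python3 - <<'E'
from h import *
import pickle
from scipy.optimize import least_squares
C=pickle.load(open('w2.pkl','rb'))
p=np.array([.42136,.33968,.15558]);ps=np.radians(-163.39)
X=np.array([np.cos(ps),np.sin(ps),0]);Y=np.array([np.sin(ps),-np.cos(ps),0])
def pr(q): return np.concatenate([px(C,p+X*(q[0]+.04)+Y*(q[1]+s*.025)+np.array([0,0,q[2]+z])) for z in(.06,0) for s in(-1,1)])
ob=np.array([218,226,341,224,236,190,324,190.])
r=least_squares(lambda q:pr(q)-ob,[0,0,-.03],diff_step=.01,x_scale=[.01,.01,.01]);print(r.x,pr(r.x)-ob)
# subpixel-ish edges
g=cv2.cvtColor(C['img'],cv2.COLOR_BGR2GRAY).astype(int)
print(g[180:236,280].tolist());print(g[240,205:230].tolist(),g[240,330:352].tolist());print(g[196,225:245].tolist(),g[196,315:335].tolist())
go(.598,.2511,.15,178.3)
E
```

```text
[ 0.          0.         -0.02390625] [-4.7 -2.1  6.3  0.  -1.4 -4.5  0.4 -4.4]
[156, 155, 153, 149, 146, 145, 141, 124, 84, 42, 27, 30, 33, 32, 32, 50, 82, 96, 98, 96, 96, 97, 98, 98, 100, 102, 103, 103, 102, 101, 102, 103, 103, 103, 102, 101, 101, 101, 101, 101, 101, 101, 104, 115, 129, 143, 157, 162, 163, 164, 165, 167, 168, 168, 168, 168]
[144, 145, 145, 145, 146, 146, 146, 147, 148, 149, 145, 133, 148, 157, 160, 161, 162, 164, 166, 166, 167, 167, 167, 168, 168] [165, 166, 166, 168, 167, 166, 163, 158, 154, 149, 141, 129, 140, 151, 150, 150, 150, 149, 149, 148, 147, 145]
[156, 156, 155, 156, 157, 157, 139, 90, 52, 58, 74, 79, 79, 80, 81, 81, 81, 81, 81, 82] [82, 82, 82, 81, 81, 81, 81, 80, 70, 53, 62, 108, 140, 149, 149, 149, 149, 150, 150, 151]
turn rows 1 x -0.0066
shift rows 6 x [-0.0299, -0.0139, 0.0009] total [-0.1792, -0.0833, 0.0053]
```

```bash
sed -i 's/\[c\[.cx.\],c\[.cy.\]\]).round(1)/[c["cx"],c["cy"]]).round(4)/' h.py; python3 - <<'E'
from h import *
import pickle
from scipy.optimize import least_squares
C=pickle.load(open('w2.pkl','rb'))
p=np.array([.42136,.33968,.15558]);ps=np.radians(-163.39)
X=np.array([np.cos(ps),np.sin(ps),0]);Y=np.array([np.sin(ps),-np.cos(ps),0])
def pr(q): return np.concatenate([px(C,p+X*(q[0]+.04)+Y*(q[1]+s*.025)+np.array([0,0,q[2]+z])) for z in(.06,0) for s in(-1,1)])
ob=np.array([217,224.5,341,224,233,188,325,188.])
r=least_squares(lambda q:pr(q)-ob,[0,0,-.03],diff_step=.01,x_scale=[.01,.01,.01]);print(r.x,pr(r.x)-ob)
E
```

```text
[-0.00278425 -0.0003871  -0.03049732] [-0.9775  0.0277  1.278   0.67    2.6355 -0.5724 -3.075  -0.4457]
```

>>> {"method": "play_rows", "body": {"steps": [[[-0.0299, -0.0139, 0.0009, -0.0066], [-0.0299, -0.0139, 0.0009, 0], [-0.0299, -0.0139, 0.0009, 0], [-0.0299, -0.0139, 0.0009, 0], [-0.0299, -0.0139, 0.0009, 0]]]}}

```text
time: 18.83
ee_pos: [0.5698, 0.2645, 0.15]
tcp_rot: [-180.0, -0.3, 178.4]
wrist_force: [-0.1, 1.4, -2.7]
opening: 0.049
grasp_force: 68.6
```

>>> {"method": "play_rows", "body": {"steps": [[[-0.0299, -0.0139, 0.0009, 0], [0, 0, 0, 0], [0, 0, 0, 0], [0, 0, 0, 0], [0, 0, 0, 0]]]}}

```text
time: 19.25
ee_pos: [0.5974, 0.251, 0.1493]
tcp_rot: [-180.0, -0.3, 178.3]
wrist_force: [-0.3, 0.2, -2.7]
opening: 0.0492
grasp_force: 68.6
```

>>> {"method": "play_rows", "body": {"steps": [[[0.002, 0, 0.02, 0], [0, 0, 0.02, 0], [0, 0, 0.02, 0], [0, 0, 0.018, 0], [0, 0, 0, 0]]]}}

```text
time: 19.67
ee_pos: [0.593, 0.2506, 0.0675]
tcp_rot: [-179.9, -0.6, 178.3]
wrist_force: [-1.4, -0.5, -3.8]
opening: 0.0491
grasp_force: 68.5
```

>>> {"method": "play_rows", "body": {"steps": [[[0, 0, 0.003, 0], [0, 0, 0.003, 0], [0, 0, 0.003, 0], [0, 0, 0.003, 0], [0, 0, 0, 0]]]}}

```text
time: 20.08
ee_pos: [0.5956, 0.2507, 0.0592]
tcp_rot: [-180.0, -0.3, 178.2]
wrist_force: [-0.2, 0.6, -3.0]
opening: 0.0489
grasp_force: 68.5
```

>>> {"method": "play_rows", "body": {"steps": [[[0, 0, 0.003, 0], [0, 0, 0.003, 0], [0, 0, 0.003, 0], [0, 0, 0.002, 0], [0, 0, 0, 0]]]}}

```text
time: 20.5
ee_pos: [0.5952, 0.2504, 0.0474]
tcp_rot: [-180.0, -0.3, 178.2]
wrist_force: [-0.1, 0.7, -3.5]
opening: 0.049
grasp_force: 68.5
```

>>> {"method": "play_rows", "body": {"steps": [[[0, 0, 0.002, 0], [0, 0, 0.002, 0], [0, 0, 0.001, 0], [0, 0, 0.0, 0], [0, 0, 0, 0]]]}}

```text
time: 20.92
ee_pos: [0.5955, 0.2506, 0.0431]
tcp_rot: [-180.0, -0.3, 178.2]
wrist_force: [-0.1, 0.1, -3.8]
opening: 0.0493
grasp_force: 68.5
```

>>> {"method": "play_rows", "body": {"steps": [[[0, 0, 0.001, 0], [0, 0, 0.001, 0], [0, 0, 0.001, 0], [0, 0, 0.0, 0], [0, 0, 0, 0]]]}}

```text
time: 21.33
ee_pos: [0.5954, 0.2506, 0.0401]
tcp_rot: [-180.0, -0.3, 178.2]
wrist_force: [0.6, 1.1, -3.4]
opening: 0.0494
grasp_force: 68.5
```

>>> {"method": "play_rows", "body": {"steps": [[[0, 0, 0.001, 0], [0, 0, 0.001, 0], [0, 0, 0, 0], [0, 0, 0.0, 0], [0, 0, 0, 0]]]}}

```text
time: 21.75
ee_pos: [0.5956, 0.2506, 0.0384]
tcp_rot: [-180.0, -0.3, 178.2]
wrist_force: [-0.6, 0.2, -0.4]
opening: 0.0491
grasp_force: 68.9
```

Force contact at TCP z 0.038 means it is seated. I release, lift and go to lever 3's pin.

>>> {"method": "play_rows", "body": {"steps": [[[0, 0, 0, 0], [0, 0, 0, 0], [0, 0, 0, 0], [0, 0, 0, 0], [0, 0, 0, 0]]], "gripper": 0.07}}

```text
time: 22.17
ee_pos: [0.5956, 0.2506, 0.0383]
tcp_rot: [-180.0, -0.3, 178.2]
wrist_force: [-0.5, 0.4, -1.1]
opening: 0.0703
grasp_force: 0.0
```

>>> {"method": "play_rows", "body": {"steps": [[[0, 0, -0.01, 0], [0, 0, -0.03, 0], [0, 0, -0.036, 0], [0, 0, -0.036, 0], [0, 0, 0, 0]]]}}

```text
time: 22.58
ee_pos: [0.5983, 0.2515, 0.1593]
tcp_rot: [179.8, 0.3, 178.2]
wrist_force: [1.3, 0.6, 2.3]
opening: 0.0699
grasp_force: 0.0
```

```bash
cat >> h.py <<'E'
def rows2(P,p0=None,psi=None):
    """waypoints -> rows in tool axes at yaw psi"""
    o=bot.get_obs(); p0=o['ee_pos'] if p0 is None else p0; psi=np.radians(o['tcp_rot'][2] if psi is None else psi)
    c,s=np.cos(psi),np.sin(psi); D=np.diff(np.vstack([p0,P]),axis=0)
    r=[[round(c*d[0]+s*d[1],4)+0.,round(s*d[0]-c*d[1],4)+0.,round(-d[2],4)+0.,0] for d in D.tolist()]
    while len(r)%5: r.append([0,0,0,0])
    for i in range(0,len(r),5): print([r[i:i+5]])
E
python3 - <<'E'
from h import *
o=bot.get_obs();print(o['ee_pos'],o['tcp_rot'])
p=o['ee_pos'];a=[.6377,.1471,.15];b=[.6377,.1471,.097]
rows2(np.vstack([np.linspace(p,a,5)[1:],[a],np.linspace(a,b,4)[1:]]))
rows2(arc((.662,.2492),.105,256.6,177.3,20,.097),b)
c=cam('wrist','w3.png');print(px(c,(.598,.2511,.07)),px(c,(.6377,.1471,.118)))
E
```

```text
[0.59826194 0.25152444 0.1593247 ] [179.75137781   0.27475413 178.17520449]
[[[np.float64(-0.0107), np.float64(-0.0258), 0.0023, 0], [np.float64(-0.0107), np.float64(-0.0258), 0.0023, 0], [np.float64(-0.0107), np.float64(-0.0258), 0.0023, 0], [np.float64(-0.0107), np.float64(-0.0258), 0.0023, 0], [np.float64(0.0), np.float64(0.0), 0.0, 0]]]
[[[np.float64(0.0), np.float64(0.0), 0.0177, 0], [np.float64(0.0), np.float64(0.0), 0.0177, 0], [np.float64(0.0), np.float64(0.0), 0.0177, 0], [0, 0, 0, 0], [0, 0, 0, 0]]]
[[[np.float64(0.0071), np.float64(0.0017), 0.0, 0], [np.float64(0.0069), np.float64(0.0022), 0.0, 0], [np.float64(0.0068), np.float64(0.0027), 0.0, 0], [np.float64(0.0066), np.float64(0.0031), 0.0, 0], [np.float64(0.0063), np.float64(0.0036), 0.0, 0]]]
[[[np.float64(0.0061), np.float64(0.004), 0.0, 0], [np.float64(0.0058), np.float64(0.0044), 0.0, 0], [np.float64(0.0055), np.float64(0.0048), 0.0, 0], [np.float64(0.0051), np.float64(0.0052), 0.0, 0], [np.float64(0.0047), np.float64(0.0055), 0.0, 0]]]
[[[np.float64(0.0044), np.float64(0.0058), 0.0, 0], [np.float64(0.0039), np.float64(0.0061), 0.0, 0], [np.float64(0.0035), np.float64(0.0064), 0.0, 0], [np.float64(0.0031), np.float64(0.0066), 0.0, 0], [np.float64(0.0026), np.float64(0.0068), 0.0, 0]]]
[[[np.float64(0.0021), np.float64(0.0069), 0.0, 0], [np.float64(0.0016), np.float64(0.0071), 0.0, 0], [np.float64(0.0011), np.float64(0.0072), 0.0, 0], [np.float64(0.0006), np.float64(0.0072), 0.0, 0], [np.float64(0.0001), np.float64(0.0073), 0.0, 0]]]
[278.4435 213.8793] [129.8649 296.0039]
```

View pics/w3.png

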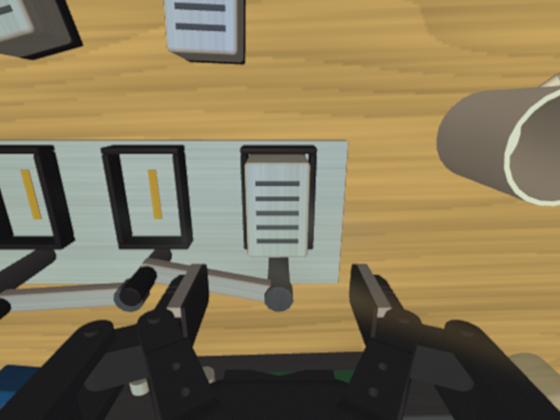

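Module 3 sits inside its pocket (top face centre about (278,208), predicted (278,214)). Pin3's top is at (130,297), predicted (130,296). Now I grasp the pin.

>>> {"method": "play_rows", "body": {"steps": [[[-0.0107, -0.0258, 0.0023, 0], [-0.0107, -0.0258, 0.0023, 0], [-0.0107, -0.0258, 0.0023, 0], [-0.0107, -0.0258, 0.0023, 0], [0, 0, 0, 0]]], "gripper": 0.05}}

```text
time: 23.05
ee_pos: [0.6363, 0.1419, 0.1396]
tcp_rot: [-179.9, -0.4, 178.0]
wrist_force: [-1.1, 0.4, -0.2]
opening: 0.05
grasp_force: 0.0
```

>>> {"method": "play_rows", "body": {"steps": [[[0, 0, 0.0177, 0], [0, 0, 0.0177, 0], [0, 0, 0.0177, 0], [0, 0, 0, 0], [0, 0, 0, 0]]]}}

```text
time: 23.47
ee_pos: [0.6344, 0.1463, 0.087]
tcp_rot: [-180.0, -0.4, 178.2]
wrist_force: [0.5, -0.1, 0.5]
opening: 0.0501
grasp_force: 0.0
```

>>> {"method": "play_rows", "body": {"steps": [[[0, 0, 0, 0], [0, 0, 0, 0], [0, 0, 0, 0], [0, 0, 0, 0], [0, 0, 0, 0]]], "gripper": 0.0, "squeeze": 30}}

```text
time: 23.88
ee_pos: [0.636, 0.1475, 0.0891]
tcp_rot: [179.9, -0.2, 178.2]
wrist_force: [1.4, 5.9, 0.4]
opening: 0.0152
grasp_force: 31.0
```

>>> {"method": "play_rows", "body": {"steps": [[[0.0071, 0.0017, 0, 0], [0.0069, 0.0022, 0, 0], [0.0068, 0.0027, 0, 0], [0.0066, 0.0031, 0, 0], [0.0063, 0.0036, 0, 0]]]}}

```text
time: 24.3
ee_pos: [0.6026, 0.1608, 0.0891]
tcp_rot: [180.0, -0.1, 178.2]
wrist_force: [2.4, -1.3, 3.5]
opening: 0.0145
grasp_force: 31.1
```

>>> {"method": "play_rows", "body": {"steps": [[[0.0061, 0.004, 0, 0], [0.0058, 0.0044, 0, 0], [0.0055, 0.0048, 0, 0], [0.0051, 0.0052, 0, 0], [0.0047, 0.0055, 0, 0]]]}}

```text
time: 24.72
ee_pos: [0.5742, 0.184, 0.0889]
tcp_rot: [-179.8, -0.4, 178.1]
wrist_force: [-8.0, -11.2, 11.2]
opening: 0.015
grasp_force: 32.1
```

>>> {"method": "play_rows", "body": {"steps": [[[0.0044, 0.0058, 0, 0], [0.0039, 0.0061, 0, 0], [0.0035, 0.0064, 0, 0], [0.0031, 0.0066, 0, 0], [0.0026, 0.0068, 0, 0]]]}}

```text
time: 25.13
ee_pos: [0.5561, 0.2161, 0.0885]
tcp_rot: [-179.8, -0.6, 178.1]
wrist_force: [-14.6, -10.2, 10.4]
opening: 0.015
grasp_force: 32.6
```

>>> {"method": "play_rows", "body": {"steps": [[[0.0021, 0.0069, 0, 0], [0.0016, 0.0071, 0, 0], [0.0011, 0.0072, 0, 0], [0.0006, 0.0072, 0, 0], [0, 0.006, 0, 0]]]}}

```text
time: 25.55
ee_pos: [0.5529, 0.2519, 0.0884]
tcp_rot: [-179.9, -0.5, 178.2]
wrist_force: [-9.5, -4.1, 7.1]
opening: 0.0149
grasp_force: 32.2
```

>>> {"method": "play_rows", "body": {"steps": [[[0, 0, 0, 0], [0, 0, 0, 0], [0, 0, 0, 0], [0, 0, 0, 0], [0, 0, 0, 0]]]}}

```text
time: 25.97
ee_pos: [0.5532, 0.2524, 0.0885]
tcp_rot: [180.0, -0.4, 178.2]
wrist_force: [-4.7, 1.4, 6.2]
opening: 0.015
grasp_force: 32.0
```

>>> {"method": "play_rows", "body": {"steps": [[[0, 0.002, 0, 0], [0, 0.002, 0, 0], [0, 0.001, 0, 0], [0, 0, 0, 0], [0, 0, 0, 0]]]}}

```text
time: 26.38
ee_pos: [0.5532, 0.2533, 0.0884]
tcp_rot: [-179.6, -0.5, 178.1]
wrist_force: [-7.1, -19.0, 11.3]
opening: 0.0147
grasp_force: 33.0
```

Lever 3 is shut against its stop. Next I release and go over m2.

>>> {"method": "play_rows", "body": {"steps": [[[0, -0.003, 0, 0], [0, 0, 0, 0], [0, 0, 0, 0], [0, 0, 0, 0], [0, 0, 0, 0]]], "gripper": 0.05}}

```text
time: 26.8
ee_pos: [0.5546, 0.2543, 0.0879]
tcp_rot: [-180.0, -0.3, 178.2]
wrist_force: [-0.3, -0.0, -0.4]
opening: 0.0498
grasp_force: 0.0
```

>>> {"method": "play_rows", "body": {"steps": [[[0, 0, -0.022, 0], [0, 0, -0.03, 0], [0, 0, -0.03, 0], [0, 0, -0.03, 0], [0, 0, 0, 0]]]}}

```text
time: 27.22
ee_pos: [0.5568, 0.2549, 0.2066]
tcp_rot: [179.8, 0.1, 178.2]
wrist_force: [1.3, -0.2, -0.5]
opening: 0.0501
grasp_force: 0.0
```

>>> {"method": "play_rows", "body": {"steps": [[[0.0292, -0.0119, 0, 0], [0.0292, -0.0119, 0, 0], [0.0292, -0.0119, 0, 0], [0.0292, -0.0119, 0, 0.017], [0, 0, 0, 0]]], "gripper": 0.085}}

```text
time: 27.63
ee_pos: [0.4331, 0.2088, 0.2013]
tcp_rot: [-180.0, -0.3, 177.2]
wrist_force: [0.0, 0.5, 0.9]
opening: 0.0854
grasp_force: 0.0
```

>>> {"method": "play_rows", "body": {"steps": [[[0, 0, 0, 0], [0, 0, 0, 0], [0, 0, 0, 0], [0, 0, 0, 0], [0, 0, 0, 0]]]}}

```text
time: 28.05
ee_pos: [0.4377, 0.2103, 0.2003]
tcp_rot: [-180.0, -0.3, 177.2]
wrist_force: [0.6, -0.0, 0.1]
opening: 0.0851
grasp_force: 0.0
```

```bash
python3 - <<'E'
from h import *
import pickle
c=cam('wrist','w4.png');pickle.dump(c,open('w4.pkl','wb'))
o=bot.get_obs();print(o['ee_pos'],o['tcp_rot'])
for m,a0 in(((.4378,.2019),-2.8),((.4267,.0548),11.1)):
  t=np.radians(a0)
  print([px(c,(m[0]+a*np.cos(t)-b*np.sin(t),m[1]+a*np.sin(t)+b*np.cos(t),.06)).round(1).tolist() for a,b in((.04,.025),(.04,-.025),(-.04,-.025),(-.04,.025))])
print('pin3shut',px(c,(.557,.2523,.118)))
E
```

```text
[0.43757827 0.21031142 0.20029139] [-179.96115721   -0.33344285  177.20167492]
[[296.1, 237.1], [245.6, 237.1], [242.8, 156.0], [297.7, 156.0]]
[[154.8, 226.6], [107.4, 237.8], [71.8, 159.5], [122.9, 146.2]]
pin3shut [332.9509 342.2378]
```

View pics/w4.png

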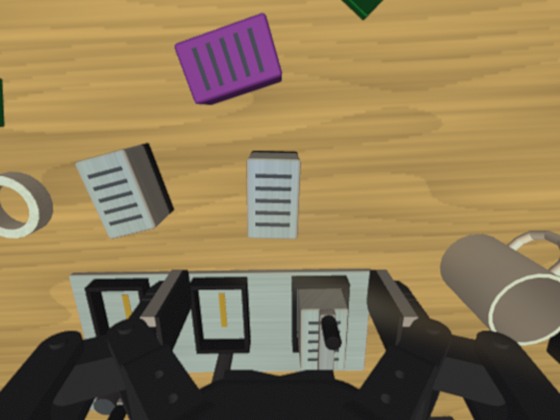

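Lever 3 is shut (pin at (330,335)). m2's corners are at (298,239), (248,239), (247,159) and (299,158), so it stands at (0.439,0.203). Grasping it.

>>> {"method": "play_rows", "body": {"steps": [[[-0.0018, -0.0072, 0.0143, 0], [0, 0, 0.04, 0], [0, 0, 0.04, 0], [0, 0, 0.04, 0], [0, 0, 0.04, 0]]]}}

```text
time: 28.52
ee_pos: [0.4378, 0.2028, 0.0246]
tcp_rot: [-180.0, -0.3, 177.2]
wrist_force: [-0.2, -0.0, 0.2]
opening: 0.0854
grasp_force: 0.0
```

>>> {"method": "play_rows", "body": {"steps": [[[0, 0, 0, 0], [0, 0, 0, 0], [0, 0, 0, 0], [0, 0, 0, 0], [0, 0, 0, 0]]]}}

```text
time: 28.93
ee_pos: [0.4393, 0.2036, 0.0291]
tcp_rot: [179.9, -0.1, 177.2]
wrist_force: [-0.2, -0.1, -0.0]
opening: 0.0851
grasp_force: 0.0
```

>>> {"method": "play_rows", "body": {"steps": [[[0, 0, 0, 0], [0, 0, 0, 0], [0, 0, 0, 0], [0, 0, 0, 0], [0, 0, 0, 0]]], "gripper": 0.03, "squeeze": 80}}

```text
time: 29.35
ee_pos: [0.4382, 0.2032, 0.0274]
tcp_rot: [180.0, -0.2, 177.2]
wrist_force: [-0.4, 0.5, 6.6]
opening: 0.0488
grasp_force: 84.0
```

>>> {"method": "play_rows", "body": {"steps": [[[0, 0, 0, 0], [0, 0, -0.02, 0], [0, 0, -0.035, 0], [0, 0, -0.035, 0], [0, 0, -0.035, -0.018]]]}}

```text
time: 29.77
ee_pos: [0.4377, 0.2025, 0.1523]
tcp_rot: [-179.9, -0.4, 178.2]
wrist_force: [-0.2, 0.7, -2.0]
opening: 0.049
grasp_force: 83.3
```

>>> {"method": "play_rows", "body": {"steps": [[[0, 0, 0, 0], [0, 0, 0, 0], [0, 0, 0, 0], [0, 0, 0, 0], [0, 0, 0, 0]]]}}

```text
time: 30.18
ee_pos: [0.4376, 0.2025, 0.1497]
tcp_rot: [-179.9, -0.4, 178.2]
wrist_force: [-0.4, 0.0, -2.8]
opening: 0.0483
grasp_force: 83.6
```

```bash
python3 - <<'E'
from h import *
import pickle
C=cam('wrist','w5.png')
o=bot.get_obs();p=o['ee_pos'];print(p,o['tcp_rot'],o['grasp_force'])
g=cv2.cvtColor(C['img'],cv2.COLOR_BGR2GRAY).astype(int)
print(g[180:236,280].tolist());print(g[240,205:230].tolist(),g[240,330:352].tolist());print(g[194,225:245].tolist(),g[194,315:335].tolist())
go(.5944,.1311,.15,178.3)
E
```

```text
[0.43771425 0.20255233 0.14992455] [-179.92371651   -0.42250509  178.22890271] 83.57977509498596
[153, 151, 148, 148, 149, 148, 148, 149, 144, 109, 56, 28, 31, 33, 34, 34, 41, 63, 86, 96, 97, 97, 95, 95, 96, 98, 99, 100, 101, 102, 101, 100, 100, 102, 102, 101, 101, 100, 100, 100, 99, 100, 100, 99, 102, 113, 127, 143, 156, 163, 164, 165, 166, 167, 169, 169]
[143, 143, 143, 143, 143, 142, 142, 142, 142, 144, 146, 141, 137, 152, 162, 164, 163, 164, 167, 168, 168, 169, 170, 170, 170] [167, 167, 167, 169, 169, 168, 168, 166, 162, 156, 151, 143, 127, 140, 151, 151, 151, 151, 151, 151, 151, 151]
[150, 150, 148, 150, 149, 150, 151, 148, 126, 84, 44, 31, 32, 33, 33, 33, 34, 33, 32, 35] [31, 31, 30, 30, 32, 31, 30, 28, 28, 59, 114, 150, 157, 157, 156, 156, 157, 156, 156, 157]
turn rows 1 x -0.0012
shift rows 5 x [-0.0317, -0.0134, -0.0] total [-0.1587, -0.0668, -0.0001]
```

>>> {"method": "play_rows", "body": {"steps": [[[-0.0312, -0.0134, 0, 0], [-0.0312, -0.0134, 0, 0], [-0.0312, -0.0134, 0, 0], [-0.0312, -0.0134, 0, 0], [-0.0312, -0.0134, 0, 0]]]}}

```text
time: 30.65
ee_pos: [0.5932, 0.1301, 0.1495]
tcp_rot: [-180.0, -0.4, 178.2]
wrist_force: [0.6, 1.4, -2.5]
opening: 0.0486
grasp_force: 83.5
```

>>> {"method": "play_rows", "body": {"steps": [[[0, 0, 0, 0], [0, 0, 0.02, 0], [0, 0, 0.03, 0], [0, 0, 0.028, 0], [0, 0, 0, 0]]]}}

```text
time: 31.07
ee_pos: [0.5884, 0.1302, 0.0655]
tcp_rot: [-179.8, -0.9, 178.2]
wrist_force: [-1.5, 0.6, -3.1]
opening: 0.0489
grasp_force: 83.4
```

>>> {"method": "play_rows", "body": {"steps": [[[0, 0, 0, 0], [0, 0, 0, 0], [0, 0, 0, 0], [0, 0, 0, 0], [0, 0, 0, 0]]]}}

```text
time: 31.48
ee_pos: [0.5924, 0.1313, 0.0741]
tcp_rot: [180.0, -0.2, 178.2]
wrist_force: [0.0, -0.2, -2.5]
opening: 0.0486
grasp_force: 83.4
```

>>> {"method": "play_rows", "body": {"steps": [[[0, 0, 0.004, 0], [0, 0, 0.004, 0], [0, 0, 0.004, 0], [0, 0, 0.004, 0], [0, 0, 0, 0]]]}}

```text
time: 31.9
ee_pos: [0.5911, 0.1309, 0.0552]
tcp_rot: [-180.0, -0.4, 178.2]
wrist_force: [0.4, 0.5, -3.5]
opening: 0.0491
grasp_force: 83.4
```

>>> {"method": "play_rows", "body": {"steps": [[[0, 0, 0.003, 0], [0, 0, 0.003, 0], [0, 0, 0.003, 0], [0, 0, 0.003, 0], [0, 0, 0, 0]]]}}

```text
time: 32.32
ee_pos: [0.5913, 0.131, 0.0438]
tcp_rot: [-180.0, -0.4, 178.2]
wrist_force: [0.1, -0.1, -3.4]
opening: 0.0489
grasp_force: 83.4
```

>>> {"method": "play_rows", "body": {"steps": [[[0, 0, 0.002, 0], [0, 0, 0.002, 0], [0, 0, 0.001, 0], [0, 0, 0, 0], [0, 0, 0, 0]]]}}

```text
time: 32.73
ee_pos: [0.5916, 0.1311, 0.0396]
tcp_rot: [-180.0, -0.3, 178.2]
wrist_force: [-0.2, 0.3, -2.6]
opening: 0.0487
grasp_force: 83.4
```

>>> {"method": "play_rows", "body": {"steps": [[[0, 0, 0.001, 0], [0, 0, 0.0005, 0], [0, 0, 0, 0], [0, 0, 0, 0], [0, 0, 0, 0]]]}}

```text
time: 33.15
ee_pos: [0.5916, 0.1311, 0.0382]
tcp_rot: [-180.0, -0.3, 178.2]
wrist_force: [0.2, -0.2, -2.8]
opening: 0.0489
grasp_force: 83.4
```

>>> {"method": "play_rows", "body": {"steps": [[[0, 0, 0, 0], [0, 0, 0, 0], [0, 0, 0, 0], [0, 0, 0, 0], [0, 0, 0, 0]]], "gripper": 0.07}}

```text
time: 33.57
ee_pos: [0.5917, 0.1311, 0.0383]
tcp_rot: [-180.0, -0.3, 178.2]
wrist_force: [0.2, -0.4, 0.7]
opening: 0.0701
grasp_force: 0.0
```

>>> {"method": "play_rows", "body": {"steps": [[[0, 0, -0.01, 0], [0, 0, -0.03, 0], [0, 0, -0.035, 0], [0, 0, -0.035, 0], [0, 0, 0, 0]]]}}

```text
time: 33.98
ee_pos: [0.5946, 0.1316, 0.1567]
tcp_rot: [179.9, 0.3, 178.2]
wrist_force: [1.7, 0.4, 0.9]
opening: 0.0698
grasp_force: 0.0
```

>>> {"method": "play_rows", "body": {"steps": [[[0, 0, 0, 0], [0, 0, 0, 0], [0, 0, 0, 0], [0, 0, 0, 0], [0, 0, 0, 0]]], "gripper": 0.045}}

```text
time: 34.4
ee_pos: [0.5917, 0.131, 0.147]
tcp_rot: [-180.0, -0.4, 178.2]
wrist_force: [0.2, 0.2, -0.5]
opening: 0.0452
grasp_force: 0.0
```

```bash
sed -i 's/r=\[\[round(c\*d\[0\]+s\*d\[1\],4)+0.,round(s\*d\[0\]-c\*d\[1\],4)+0./r=[[float(round(c*d[0]+s*d[1],4)),float(round(s*d[0]-c*d[1],4))/' h.py; python3 - <<'E'
from h import *
o=bot.get_obs();p=o['ee_pos'];print(p,o['tcp_rot'])
a=[.6653,.0245,.15];b=[.6653,.0245,.103]
rows2(np.vstack([np.linspace(p,a,5)[1:],[a],np.linspace(a,b,4)[1:]]))
rows2(arc((.6584,.1292),.105,273.8,177.8,25,.103),b)
t=cam('top')
cv2.imwrite('pics/t5.png',t['img'])
E
```

```text
[0.59168174 0.13097909 0.14699624] [-179.96023335   -0.39923082  178.23501875]
[[[-0.0192, -0.026, -0.0008, 0], [-0.0192, -0.026, -0.0008, 0], [-0.0192, -0.026, -0.0008, 0], [-0.0192, -0.026, -0.0008, 0], [0.0, 0.0, 0.0, 0]]]
[[[0.0, 0.0, 0.0157, 0], [0.0, 0.0, 0.0157, 0], [0.0, 0.0, 0.0157, 0], [0, 0, 0, 0], [0, 0, 0, 0]]]
[[[0.007, -0.0005, 0.0, 0], [0.007, 0.0, 0.0, 0], [0.007, 0.0005, 0.0, 0], [0.007, 0.001, 0.0, 0], [0.0069, 0.0014, 0.0, 0]]]
[[[0.0068, 0.0019, 0.0, 0], [0.0066, 0.0023, 0.0, 0], [0.0065, 0.0028, 0.0, 0], [0.0063, 0.0032, 0.0, 0], [0.006, 0.0036, 0.0, 0]]]
[[[0.0058, 0.004, 0.0, 0], [0.0055, 0.0044, 0.0, 0], [0.0052, 0.0047, 0.0, 0], [0.0049, 0.0051, 0.0, 0], [0.0045, 0.0054, 0.0, 0]]]
[[[0.0041, 0.0057, 0.0, 0], [0.0037, 0.006, 0.0, 0], [0.0033, 0.0062, 0.0, 0], [0.0029, 0.0064, 0.0, 0], [0.0025, 0.0066, 0.0, 0]]]
[[[0.002, 0.0067, 0.0, 0], [0.0016, 0.0069, 0.0, 0], [0.0011, 0.0069, 0.0, 0], [0.0007, 0.007, 0.0, 0], [0.0002, 0.007, 0.0, 0]]]
```

>>> {"method": "play_rows", "body": {"steps": [[[-0.0192, -0.026, -0.0008, 0], [-0.0192, -0.026, -0.0008, 0], [-0.0192, -0.026, -0.0008, 0], [-0.0192, -0.026, -0.0008, 0], [0, 0, 0, 0]]]}}

```text
time: 34.87
ee_pos: [0.6677, 0.0203, 0.1495]
tcp_rot: [-179.9, -0.3, 178.0]
wrist_force: [0.7, 0.1, 0.0]
opening: 0.0452
grasp_force: 0.0
```

>>> {"method": "play_rows", "body": {"steps": [[[0, 0, 0.0157, 0], [0, 0, 0.0157, 0], [0, 0, 0.0157, 0], [0, 0, 0, 0], [0, 0, 0, 0]]]}}

```text
time: 35.28
ee_pos: [0.6647, 0.0248, 0.1029]
tcp_rot: [-180.0, -0.4, 178.2]
wrist_force: [0.2, 0.2, 1.5]
opening: 0.0451
grasp_force: 0.0
```

>>> {"method": "play_rows", "body": {"steps": [[[0, 0, 0, 0], [0, 0, 0, 0], [0, 0, 0, 0], [0, 0, 0, 0], [0, 0, 0, 0]]], "gripper": 0.0, "squeeze": 30}}

```text
time: 35.7
ee_pos: [0.666, 0.0245, 0.1052]
tcp_rot: [-180.0, -0.2, 178.2]
wrist_force: [-0.9, -2.7, 6.4]
opening: 0.0141
grasp_force: 29.5
```

>>> {"method": "play_rows", "body": {"steps": [[[0.007, -0.0005, 0, 0], [0.007, 0, 0, 0], [0.007, 0.0005, 0, 0], [0.007, 0.001, 0, 0], [0.0069, 0.0014, 0, 0]]]}}

```text
time: 36.12
ee_pos: [0.6312, 0.0284, 0.1052]
tcp_rot: [180.0, -0.1, 178.2]
wrist_force: [0.3, -1.8, 5.3]
opening: 0.0141
grasp_force: 29.5
```

>>> {"method": "play_rows", "body": {"steps": [[[0.0068, 0.0019, 0, 0], [0.0066, 0.0023, 0, 0], [0.0065, 0.0028, 0, 0], [0.0063, 0.0032, 0, 0], [0.006, 0.0036, 0, 0]]]}}

```text
time: 36.53
ee_pos: [0.5988, 0.0425, 0.1051]
tcp_rot: [-179.9, -0.2, 178.2]
wrist_force: [0.9, -3.8, 5.9]
opening: 0.0146
grasp_force: 29.7
```

>>> {"method": "play_rows", "body": {"steps": [[[0.0058, 0.004, 0, 0], [0.0055, 0.0044, 0, 0], [0.0052, 0.0047, 0, 0], [0.0049, 0.0051, 0, 0], [0.0045, 0.0054, 0, 0]]]}}

```text
time: 36.95
ee_pos: [0.5719, 0.0656, 0.105]
tcp_rot: [-179.8, -0.4, 178.1]
wrist_force: [-8.0, -10.7, 9.9]
opening: 0.0143
grasp_force: 30.3
```

>>> {"method": "play_rows", "body": {"steps": [[[0.0041, 0.0057, 0, 0], [0.0037, 0.006, 0, 0], [0.0033, 0.0062, 0, 0], [0.0029, 0.0064, 0, 0], [0.0025, 0.0066, 0, 0]]]}}

```text
time: 37.37
ee_pos: [0.5562, 0.0981, 0.1049]
tcp_rot: [-179.9, -0.5, 178.2]
wrist_force: [-9.0, -4.3, 7.7]
opening: 0.0142
grasp_force: 30.2
```

>>> {"method": "play_rows", "body": {"steps": [[[0.002, 0.0067, 0, 0], [0.0016, 0.0069, 0, 0], [0.0011, 0.0069, 0, 0], [0.0007, 0.007, 0, 0], [0.0002, 0.007, 0, 0]]]}}

```text
time: 37.78
ee_pos: [0.5538, 0.1335, 0.1049]
tcp_rot: [-179.9, -0.2, 178.2]
wrist_force: [2.1, -23.0, 4.3]
opening: 0.0145
grasp_force: 30.7
```

>>> {"method": "play_rows", "body": {"steps": [[[0, 0.001, 0, 0], [0, 0.001, 0, 0], [0, 0.001, 0, 0], [0, 0, 0, 0], [0, 0, 0, 0]]]}}

```text
time: 38.2
ee_pos: [0.5539, 0.1334, 0.1048]
tcp_rot: [-179.6, -0.3, 178.1]
wrist_force: [-0.9, -19.2, 8.7]
opening: 0.0144
grasp_force: 30.7
```

>>> {"method": "play_rows", "body": {"steps": [[[0, -0.003, 0, 0], [0, 0, 0, 0], [0, 0, 0, 0], [0, 0, 0, 0], [0, 0, 0, 0]]], "gripper": 0.05}}

```text
time: 38.62
ee_pos: [0.5536, 0.1339, 0.1042]
tcp_rot: [180.0, -0.3, 178.3]
wrist_force: [-0.7, 0.1, -0.2]
opening: 0.05
grasp_force: 0.0
```

>>> {"method": "play_rows", "body": {"steps": [[[0, 0, -0.025, 0], [0, 0, -0.025, 0], [0, 0, -0.025, 0], [0, 0, -0.025, 0], [0, 0, 0, 0]]]}}

```text
time: 39.03
ee_pos: [0.5555, 0.1342, 0.2096]
tcp_rot: [179.9, 0.1, 178.3]
wrist_force: [0.3, -0.0, 0.4]
opening: 0.0497
grasp_force: 0.0
```

>>> {"method": "play_rows", "body": {"steps": [[[0.0309, -0.0201, 0, 0], [0.0309, -0.0201, 0, 0], [0.0309, -0.0201, 0, 0], [0.0309, -0.0201, 0, 0], [0, 0, 0, -0.1125]]], "gripper": 0.085}}

```text
time: 39.45
ee_pos: [0.4239, 0.0551, 0.2056]
tcp_rot: [-180.0, -0.3, -175.4]
wrist_force: [0.1, 0.7, 0.6]
opening: 0.0848
grasp_force: 0.0
```

>>> {"method": "play_rows", "body": {"steps": [[[0, 0, 0, -0.1125], [0, 0, 0, 0], [0, 0, 0, 0], [0, 0, 0, 0], [0, 0, 0, 0]]]}}

```text
time: 39.87
ee_pos: [0.4284, 0.0571, 0.2048]
tcp_rot: [179.9, -0.3, -169.0]
wrist_force: [-0.3, -0.7, 0.1]
opening: 0.0851
grasp_force: 0.0
```

```bash
python3 - <<'E'
from h import *
import pickle
c=cam('wrist','w6.png');pickle.dump(c,open('w6.pkl','wb'))
o=bot.get_obs();print(o['ee_pos'],o['tcp_rot'])
for m,a0 in(((.428,.056),11.),):
  t=np.radians(a0)
  print([px(c,(m[0]+a*np.cos(t)-b*np.sin(t),m[1]+a*np.sin(t)+b*np.cos(t),.06)).round(1).tolist() for a,b in((.04,.025),(.04,-.025),(-.04,-.025),(-.04,.025))])
E
```

```text
[0.42838052 0.05712571 0.20476404] [ 179.94210983   -0.32797628 -168.96544634]
[[302.9, 234.4], [253.1, 234.4], [250.9, 154.2], [305.0, 154.2]]
```

View pics/w6.png

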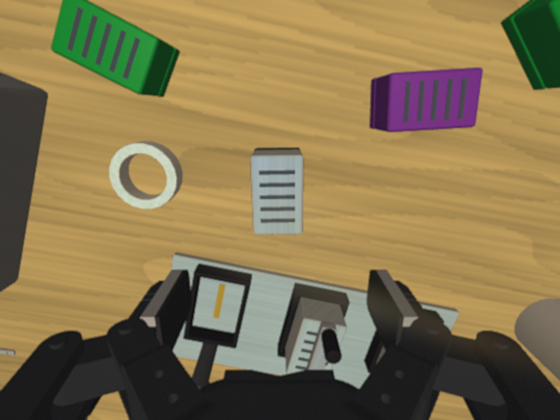

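m3's top face, with corners at (302,233), (254,235), (251,156) and (303,154), matches (0.428,0.056). Lever 2 is shut over its module at (320,330). Grasping m3.

>>> {"method": "play_rows", "body": {"steps": [[[0.0006, -0.001, 0.0165, 0], [0, 0, 0.04, 0], [0, 0, 0.04, 0], [0, 0, 0.04, 0], [0, 0, 0.04, 0]]]}}

```text
time: 40.33
ee_pos: [0.4268, 0.0559, 0.0268]
tcp_rot: [179.9, -0.3, -168.9]
wrist_force: [0.8, -0.2, 0.8]
opening: 0.0847
grasp_force: 0.0
```

>>> {"method": "play_rows", "body": {"steps": [[[0, 0, 0, 0], [0, 0, 0, 0], [0, 0, 0, 0], [0, 0, 0, 0], [0, 0, 0, 0]]]}}

```text
time: 40.75
ee_pos: [0.4286, 0.056, 0.0311]
tcp_rot: [180.0, -0.1, -168.9]
wrist_force: [-0.0, 0.4, 0.2]
opening: 0.0849
grasp_force: 0.0
```

>>> {"method": "play_rows", "body": {"steps": [[[0, 0, 0, 0], [0, 0, 0, 0], [0, 0, 0, 0], [0, 0, 0, 0], [0, 0, 0, 0]]], "gripper": 0.03, "squeeze": 80}}

```text
time: 41.17
ee_pos: [0.4274, 0.0558, 0.0295]
tcp_rot: [180.0, -0.2, -168.9]
wrist_force: [-0.7, -1.2, 5.7]
opening: 0.0488
grasp_force: 84.3
```

>>> {"method": "play_rows", "body": {"steps": [[[0, 0, 0, 0], [0, 0, -0.02, 0], [0, 0, -0.035, 0], [0, 0, -0.035, 0], [0, 0, -0.035, 0]]]}}

```text
time: 41.58
ee_pos: [0.4268, 0.0557, 0.1546]
tcp_rot: [179.9, -0.4, -168.9]
wrist_force: [1.7, -0.6, -2.3]
opening: 0.0487
grasp_force: 83.4
```

>>> {"method": "play_rows", "body": {"steps": [[[0, 0, 0, 0.111], [0, 0, 0, 0.111], [0, 0, 0, 0], [0, 0, 0, 0], [0, 0, 0, 0]]]}}

```text
time: 42.0
ee_pos: [0.4272, 0.0557, 0.1529]
tcp_rot: [-180.0, -0.4, 178.6]
wrist_force: [0.2, -0.5, -3.4]
opening: 0.0489
grasp_force: 83.8
```

```bash
python3 - <<'E'
from h import *
C=cam('wrist','w7.png')
o=bot.get_obs();p=o['ee_pos'];print(p,o['tcp_rot'],o['grasp_force'])
g=cv2.cvtColor(C['img'],cv2.COLOR_BGR2GRAY).astype(int)
print(g[180:236,280].tolist());print(g[240,205:230].tolist(),g[240,330:352].tolist())
go(.5885,.0111,.15,178.3)
E
```

```text
[0.42720989 0.05574912 0.15297495] [-179.97903354   -0.36234053  178.57418006] 83.81063103675842
[141, 143, 143, 147, 149, 153, 148, 110, 54, 25, 28, 30, 31, 32, 45, 71, 91, 96, 96, 95, 94, 97, 97, 98, 101, 101, 101, 101, 100, 100, 101, 101, 101, 100, 100, 100, 100, 100, 99, 100, 101, 106, 119, 134, 149, 160, 163, 165, 166, 167, 169, 169, 170, 170, 170, 170]
[151, 150, 151, 151, 151, 150, 151, 151, 151, 151, 149, 137, 144, 158, 163, 164, 164, 165, 167, 168, 168, 169, 170, 170, 171] [168, 169, 170, 169, 168, 163, 159, 154, 147, 136, 137, 152, 158, 157, 156, 156, 156, 156, 155, 156, 155, 155]
turn rows 1 x 0.0048
shift rows 5 x [-0.0325, -0.008, 0.0006] total [-0.1625, -0.0398, 0.003]
```

>>> {"method": "play_rows", "body": {"steps": [[[-0.0324, -0.008, 0.0006, 0.0048], [-0.0324, -0.008, 0.0006, 0], [-0.0324, -0.008, 0.0006, 0], [-0.0324, -0.008, 0.0006, 0], [-0.0324, -0.008, 0.0006, 0]]]}}

```text
time: 42.47
ee_pos: [0.5894, 0.0102, 0.149]
tcp_rot: [-180.0, -0.3, 178.3]
wrist_force: [0.8, 0.4, -2.6]
opening: 0.0488
grasp_force: 83.7
```

>>> {"method": "play_rows", "body": {"steps": [[[0, 0, 0, 0], [0, 0, 0.02, 0], [0, 0, 0.03, 0], [0, 0, 0.025, 0], [0, 0, 0, 0]]]}}

```text
time: 42.88
ee_pos: [0.5847, 0.0106, 0.0685]
tcp_rot: [-180.0, -0.8, 178.2]
wrist_force: [-1.0, 0.3, -4.2]
opening: 0.0487
grasp_force: 83.4
```

>>> {"method": "play_rows", "body": {"steps": [[[0, 0, 0, 0], [0, 0, 0, 0], [0, 0, 0, 0], [0, 0, 0, 0], [0, 0, 0, 0]]]}}

```text
time: 43.3
ee_pos: [0.5885, 0.0107, 0.0762]
tcp_rot: [-180.0, -0.2, 178.1]
wrist_force: [-0.0, -0.3, -2.8]
opening: 0.0486
grasp_force: 83.4
```

>>> {"method": "play_rows", "body": {"steps": [[[0, 0, 0.004, 0], [0, 0, 0.004, 0], [0, 0, 0.004, 0], [0, 0, 0.004, 0], [0, 0, 0, 0]]]}}

```text
time: 43.72
ee_pos: [0.5874, 0.0107, 0.0575]
tcp_rot: [-180.0, -0.4, 178.1]
wrist_force: [0.7, 0.4, -4.0]
opening: 0.0488
grasp_force: 83.6
```

>>> {"method": "play_rows", "body": {"steps": [[[0, 0, 0.003, 0], [0, 0, 0.003, 0], [0, 0, 0.003, 0], [0, 0, 0.003, 0], [0, 0, 0, 0]]]}}

```text
time: 44.13
ee_pos: [0.5875, 0.0107, 0.046]
tcp_rot: [-180.0, -0.3, 178.1]
wrist_force: [0.4, -0.2, -3.3]
opening: 0.0488
grasp_force: 83.6
```

>>> {"method": "play_rows", "body": {"steps": [[[0, 0, 0.002, 0], [0, 0, 0.002, 0], [0, 0, 0.001, 0], [0, 0, 0, 0], [0, 0, 0, 0]]]}}

```text
time: 44.55
ee_pos: [0.5876, 0.0107, 0.0417]
tcp_rot: [-180.0, -0.3, 178.1]
wrist_force: [-0.9, 1.4, -1.6]
opening: 0.0488
grasp_force: 83.6
```

>>> {"method": "play_rows", "body": {"steps": [[[0, 0, 0.001, 0], [0, 0, 0.0005, 0], [0, 0, 0, 0], [0, 0, 0, 0], [0, 0, 0, 0]]]}}

```text
time: 44.97
ee_pos: [0.5876, 0.0107, 0.0403]
tcp_rot: [-180.0, -0.3, 178.1]
wrist_force: [0.4, -0.3, -3.0]
opening: 0.0488
grasp_force: 83.6
```

>>> {"method": "play_rows", "body": {"steps": [[[0, 0, 0, 0], [0, 0, 0, 0], [0, 0, 0, 0], [0, 0, 0, 0], [0, 0, 0, 0]]], "gripper": 0.07}}

```text
time: 45.38
ee_pos: [0.5877, 0.0107, 0.0404]
tcp_rot: [-180.0, -0.3, 178.1]
wrist_force: [0.2, 0.1, 0.1]
opening: 0.0698
grasp_force: 0.0
```

>>> {"method": "play_rows", "body": {"steps": [[[0, 0, -0.01, 0], [0, 0, -0.03, 0], [0, 0, -0.035, 0], [0, 0, -0.035, 0], [0, 0, 0, 0]]]}}

```text
time: 45.8
ee_pos: [0.5906, 0.0108, 0.1587]
tcp_rot: [180.0, 0.3, 178.1]
wrist_force: [1.5, 0.6, 0.9]
opening: 0.0703
grasp_force: 0.0
```

>>> {"method": "play_rows", "body": {"steps": [[[0, 0, 0, 0], [0, 0, 0, 0], [0, 0, 0, 0], [0, 0, 0, 0], [0, 0, 0, 0]]], "gripper": 0.045}}

```text
time: 46.22
ee_pos: [0.5877, 0.0107, 0.1492]
tcp_rot: [-180.0, -0.4, 178.1]
wrist_force: [-0.1, -0.6, 0.8]
opening: 0.0448
grasp_force: 0.0
```

```bash
python3 - <<'E'
from h import *
o=bot.get_obs();p=o['ee_pos'];print(p,o['tcp_rot'])
a=[.6688,-.0946,.15];b=[.6688,-.0946,.101]
rows2(np.vstack([np.linspace(p,a,5)[1:],[a],np.linspace(a,b,4)[1:]]))
rows2(arc((.655,.0092),.105,277.6,177.6,25,.103),[.6688,-.0946,.103])
E
```

```text
[0.58767557 0.01069009 0.14915058] [-179.98129234   -0.40233427  178.12877546]
[[[-0.0211, -0.0256, -0.0002, 0], [-0.0211, -0.0256, -0.0002, 0], [-0.0211, -0.0256, -0.0002, 0], [-0.0211, -0.0256, -0.0002, 0], [0.0, 0.0, 0.0, 0]]]
[[[0.0, 0.0, 0.0163, 0], [0.0, 0.0, 0.0163, 0], [0.0, 0.0, 0.0163, 0], [0, 0, 0, 0], [0, 0, 0, 0]]]
[[[0.0072, -0.0012, 0.0, 0], [0.0073, -0.0004, 0.0, 0], [0.0073, 0.0001, 0.0, 0], [0.0073, 0.0006, 0.0, 0], [0.0072, 0.0011, 0.0, 0]]]
[[[0.0072, 0.0016, 0.0, 0], [0.007, 0.0021, 0.0, 0], [0.0069, 0.0026, 0.0, 0], [0.0067, 0.003, 0.0, 0], [0.0064, 0.0035, 0.0, 0]]]
[[[0.0062, 0.0039, 0.0, 0], [0.0059, 0.0044, 0.0, 0], [0.0056, 0.0048, 0.0, 0], [0.0052, 0.0051, 0.0, 0], [0.0049, 0.0055, 0.0, 0]]]
[[[0.0045, 0.0058, 0.0, 0], [0.004, 0.0061, 0.0, 0], [0.0036, 0.0064, 0.0, 0], [0.0032, 0.0066, 0.0, 0], [0.0027, 0.0068, 0.0, 0]]]
[[[0.0022, 0.007, 0.0, 0], [0.0017, 0.0071, 0.0, 0], [0.0012, 0.0072, 0.0, 0], [0.0007, 0.0073, 0.0, 0], [0.0002, 0.0073, 0.0, 0]]]
```

>>> {"method": "play_rows", "body": {"steps": [[[-0.0211, -0.0256, 0, 0], [-0.0211, -0.0256, 0, 0], [-0.0211, -0.0256, 0, 0], [-0.0211, -0.0256, 0, 0], [0, 0, 0, 0]]]}}

```text
time: 46.63
ee_pos: [0.671, -0.0986, 0.147]
tcp_rot: [-179.9, -0.4, 177.9]
wrist_force: [1.4, -0.1, 0.2]
opening: 0.0449
grasp_force: 0.0
```

>>> {"method": "play_rows", "body": {"steps": [[[0, 0, 0.0163, 0], [0, 0, 0.0163, 0], [0, 0, 0.0163, 0], [0, 0, 0, 0], [0, 0, 0, 0]]]}}

```text
time: 47.05
ee_pos: [0.6681, -0.0942, 0.0998]
tcp_rot: [180.0, -0.4, 178.1]
wrist_force: [-0.7, 0.2, 1.0]
opening: 0.0455
grasp_force: 0.0
```

>>> {"method": "play_rows", "body": {"steps": [[[0, 0, 0, 0], [0, 0, 0, 0], [0, 0, 0, 0], [0, 0, 0, 0], [0, 0, 0, 0]]], "gripper": 0.0, "squeeze": 30}}

```text
time: 47.47
ee_pos: [0.6695, -0.0949, 0.1024]
tcp_rot: [-179.9, -0.2, 178.1]
wrist_force: [-0.5, -4.3, 6.6]
opening: 0.0142
grasp_force: 29.7
```

>>> {"method": "play_rows", "body": {"steps": [[[0.0072, -0.0012, 0, 0], [0.0073, -0.0004, 0, 0], [0.0073, 0.0001, 0, 0], [0.0073, 0.0006, 0, 0], [0.0072, 0.0011, 0, 0]]]}}

```text
time: 47.88
ee_pos: [0.6332, -0.0931, 0.1024]
tcp_rot: [-180.0, -0.1, 178.1]
wrist_force: [0.7, -2.8, 5.6]
opening: 0.0147
grasp_force: 29.6
```

>>> {"method": "play_rows", "body": {"steps": [[[0.0072, 0.0016, 0, 0], [0.007, 0.0021, 0, 0], [0.0069, 0.0026, 0, 0], [0.0067, 0.003, 0, 0], [0.0064, 0.0035, 0, 0]]]}}

```text
time: 48.3
ee_pos: [0.5986, -0.0802, 0.1023]
tcp_rot: [-179.8, -0.2, 178.1]
wrist_force: [-0.5, -6.8, 6.1]
opening: 0.0146
grasp_force: 29.8
```

>>> {"method": "play_rows", "body": {"steps": [[[0.0062, 0.0039, 0, 0], [0.0059, 0.0044, 0, 0], [0.0056, 0.0048, 0, 0], [0.0052, 0.0051, 0, 0], [0.0049, 0.0055, 0, 0]]]}}

```text
time: 48.72
ee_pos: [0.5696, -0.057, 0.1022]
tcp_rot: [-179.7, -0.5, 178.0]
wrist_force: [-11.5, -14.6, 11.0]
opening: 0.0148
grasp_force: 30.5
```

>>> {"method": "play_rows", "body": {"steps": [[[0.0045, 0.0058, 0, 0], [0.004, 0.0061, 0, 0], [0.0036, 0.0064, 0, 0], [0.0032, 0.0066, 0, 0], [0.0027, 0.0068, 0, 0]]]}}

```text
time: 49.13
ee_pos: [0.5521, -0.0233, 0.1019]
tcp_rot: [-179.8, -0.5, 178.0]
wrist_force: [-4.8, -3.1, 8.6]
opening: 0.0146
grasp_force: 30.3
```

>>> {"method": "play_rows", "body": {"steps": [[[0.0022, 0.007, 0, 0], [0.0017, 0.0071, 0, 0], [0.0012, 0.0072, 0, 0], [0.0007, 0.0073, 0, 0], [0.0002, 0.0073, 0, 0]]]}}

```text
time: 49.55
ee_pos: [0.5494, 0.0137, 0.102]
tcp_rot: [-179.9, -0.3, 178.1]
wrist_force: [-7.4, -28.0, 7.2]
opening: 0.0143
grasp_force: 31.4
```

>>> {"method": "play_rows", "body": {"steps": [[[0, 0.001, 0, 0], [0, 0.001, 0, 0], [0, 0.001, 0, 0], [0, 0, 0, 0], [0, 0, 0, 0]]]}}

```text
time: 49.97
ee_pos: [0.5493, 0.0135, 0.102]
tcp_rot: [-179.6, -0.4, 178.0]
wrist_force: [-5.8, -20.9, 5.8]
opening: 0.0145
grasp_force: 30.8
```

Lever 1 is shut on its stop. I release and go to the wheel.

>>> {"method": "play_rows", "body": {"steps": [[[0, -0.003, 0, 0], [0, 0, 0, 0], [0, 0, 0, 0], [0, 0, 0, 0], [0, 0, 0, 0]]], "gripper": 0.05}}

```text
time: 50.38
ee_pos: [0.5501, 0.0143, 0.1014]
tcp_rot: [180.0, -0.3, 178.2]
wrist_force: [-0.2, 0.1, 0.4]
opening: 0.0501
grasp_force: 0.0
```

>>> {"method": "play_rows", "body": {"steps": [[[0, 0, -0.03, 0], [0, 0, -0.03, 0], [0, 0, -0.03, 0], [0, 0, -0.03, 0], [0, 0, -0.03, 0]]]}}

```text
time: 50.8
ee_pos: [0.5506, 0.0142, 0.253]
tcp_rot: [180.0, -0.3, 178.2]
wrist_force: [0.7, 1.2, 0.4]
opening: 0.0499
grasp_force: 0.0
```

>>> {"method": "play_rows", "body": {"steps": [[[0.0112, -0.0348, 0, 0], [0.0112, -0.0348, 0, 0], [0.0112, -0.0348, 0, 0], [0.0112, -0.0348, 0, 0], [0.0112, -0.0348, 0, 0]]], "gripper": 0.0}}

```text
time: 51.22
ee_pos: [0.4886, -0.1593, 0.2519]
tcp_rot: [-180.0, -0.3, 178.2]
wrist_force: [0.5, -1.1, 0.3]
opening: 0.0004
grasp_force: 0.0
```

>>> {"method": "play_rows", "body": {"steps": [[[0.0112, -0.0348, 0, 0], [0.0112, -0.0348, 0, 0], [0.0112, -0.0348, 0, 0], [0.0112, -0.0348, 0, 0], [0.0112, -0.0348, 0, 0]]]}}

```text
time: 51.63
ee_pos: [0.4269, -0.3316, 0.2523]
tcp_rot: [-180.0, -0.3, 178.2]
wrist_force: [0.6, 0.7, -0.2]
opening: -0.0003
grasp_force: 0.0
```

>>> {"method": "play_rows", "body": {"steps": [[[0, 0, 0, 0], [0, 0, 0, 0], [0, 0, 0, 0], [0, 0, 0, 0], [0, 0, 0, 0]]]}}

```text
time: 52.05
ee_pos: [0.4282, -0.3292, 0.2523]
tcp_rot: [-180.0, -0.3, 178.2]
wrist_force: [-0.6, 0.1, 0.3]
opening: -0.0001
grasp_force: 0.0
```

```bash
python3 - <<'E'
from h import *
o=bot.get_obs();print(o['ee_pos'],o['tcp_rot'])
H=(.4705,-.331);a=[.426,-.331,.25];b=[.426,-.331,.117]
rows2(np.vstack([[a],np.linspace(a,b,5)[1:]]))
rows2(arc(H,.0445,180,-44,35,.117),b)
t=cam('top');w=cam('wrist')
out=np.zeros((420,800,3),np.uint8);out[:,:400]=cv2.resize(w['img'],(400,300)) if 0 else cv2.resize(t['img'][110:250,140:340],(400,420));out[:,400:]=cv2.resize(t['img'][150:270,350:475],(400,420))
cv2.imwrite('pics/f.png',out)
E
```

```text
[ 0.42817883 -0.32924271  0.25230947] [-179.98997095   -0.28439399  178.23119264]
[[[0.0021, -0.0018, 0.0023, 0], [0.0, 0.0, 0.0333, 0], [0.0, 0.0, 0.0333, 0], [0.0, 0.0, 0.0333, 0], [0.0, 0.0, 0.0332, 0]]]
[[[-0.0001, 0.005, 0.0, 0], [-0.0007, 0.0049, 0.0, 0], [-0.0012, 0.0048, 0.0, 0], [-0.0018, 0.0046, 0.0, 0], [-0.0023, 0.0044, 0.0, 0]]]
[[[-0.0027, 0.0041, 0.0, 0], [-0.0032, 0.0038, 0.0, 0], [-0.0036, 0.0034, 0.0, 0], [-0.0039, 0.003, 0.0, 0], [-0.0043, 0.0026, 0.0, 0]]]
[[[-0.0045, 0.0021, 0.0, 0], [-0.0047, 0.0015, 0.0, 0], [-0.0049, 0.001, 0.0, 0], [-0.0049, 0.0005, 0.0, 0], [-0.005, -0.0001, 0.0, 0]]]
[[[-0.0049, -0.0006, 0.0, 0], [-0.0048, -0.0012, 0.0, 0], [-0.0047, -0.0017, 0.0, 0], [-0.0044, -0.0022, 0.0, 0], [-0.0042, -0.0027, 0.0, 0]]]
[[[-0.0038, -0.0032, 0.0, 0], [-0.0035, -0.0036, 0.0, 0], [-0.003, -0.0039, 0.0, 0], [-0.0026, -0.0042, 0.0, 0], [-0.0021, -0.0045, 0.0, 0]]]
[[[-0.0016, -0.0047, 0.0, 0], [-0.001, -0.0049, 0.0, 0], [-0.0005, -0.0049, 0.0, 0], [0.0001, -0.005, 0.0, 0], [0.0006, -0.0049, 0.0, 0]]]
[[[0.0012, -0.0048, 0.0, 0], [0.0017, -0.0047, 0.0, 0], [0.0022, -0.0045, 0.0, 0], [0.0027, -0.0042, 0.0, 0], [0.0031, -0.0039, 0.0, 0]]]
```

View pics/f.png

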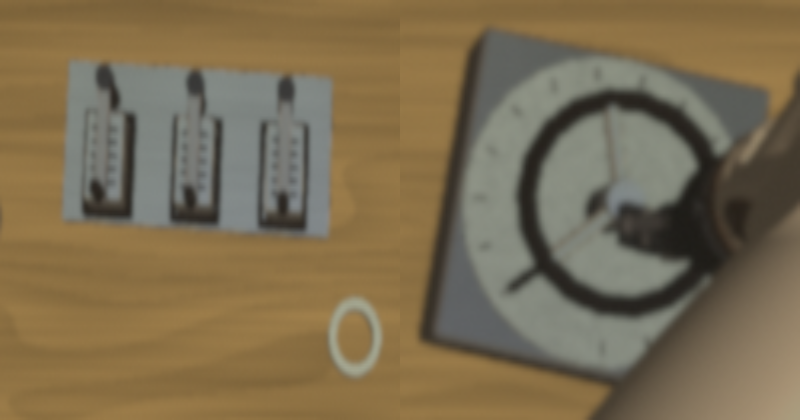

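All three modules sit under shut levers, and the pointer is still on the zero tick at lower left. I go down and wind clockwise.

>>> {"method": "play_rows", "body": {"steps": [[[0.0021, -0.0018, 0.0023, 0], [0, 0, 0.0333, 0], [0, 0, 0.0333, 0], [0, 0, 0.0333, 0], [0, 0, 0.0332, 0]]]}}

```text
time: 52.57
ee_pos: [0.4246, -0.3318, 0.1153]
tcp_rot: [-180.0, -0.3, 178.2]
wrist_force: [-0.2, -0.4, -0.2]
opening: 0.0002
grasp_force: 0.0
```

>>> {"method": "play_rows", "body": {"steps": [[[0, 0, 0, 0], [0, 0, 0, 0], [0, 0, 0, 0], [0, 0, 0, 0], [0, 0, 0, 0]]]}}

```text
time: 52.98
ee_pos: [0.4257, -0.3327, 0.1192]
tcp_rot: [-179.9, -0.1, 178.1]
wrist_force: [-0.3, -0.1, 0.2]
opening: 0.0001
grasp_force: 0.0
```

>>> {"method": "play_rows", "body": {"steps": [[[-0.0001, 0.005, 0, 0], [-0.0007, 0.0049, 0, 0], [-0.0012, 0.0048, 0, 0], [-0.0018, 0.0046, 0, 0], [-0.0023, 0.0044, 0, 0]]]}}

```text
time: 53.4
ee_pos: [0.4318, -0.3081, 0.1169]
tcp_rot: [-180.0, -0.3, 178.1]
wrist_force: [-2.1, -7.3, -0.1]
opening: -0.0001
grasp_force: 3.3
```

>>> {"method": "play_rows", "body": {"steps": [[[-0.0027, 0.0041, 0, 0], [-0.0032, 0.0038, 0, 0], [-0.0036, 0.0034, 0, 0], [-0.0039, 0.003, 0, 0], [-0.0043, 0.0026, 0, 0]]]}}

```text
time: 53.82
ee_pos: [0.4499, -0.2919, 0.1165]
tcp_rot: [-180.0, -0.3, 178.1]
wrist_force: [-3.6, -2.8, -0.3]
opening: -0.0001
grasp_force: 1.8
```

>>> {"method": "play_rows", "body": {"steps": [[[-0.0045, 0.0021, 0, 0], [-0.0047, 0.0015, 0, 0], [-0.0049, 0.001, 0, 0], [-0.0049, 0.0005, 0, 0], [-0.005, -0.0001, 0, 0]]]}}

```text
time: 54.23
ee_pos: [0.474, -0.2876, 0.1164]
tcp_rot: [180.0, -0.4, 178.1]
wrist_force: [-5.4, -0.0, 1.1]
opening: -0.0002
grasp_force: 2.3
```

>>> {"method": "play_rows", "body": {"steps": [[[-0.0049, -0.0006, 0, 0], [-0.0048, -0.0012, 0, 0], [-0.0047, -0.0017, 0, 0], [-0.0044, -0.0022, 0, 0], [-0.0042, -0.0027, 0, 0]]]}}

```text
time: 54.65
ee_pos: [0.4967, -0.2961, 0.116]
tcp_rot: [179.9, -0.4, 178.2]
wrist_force: [-5.0, 2.5, 1.2]
opening: 0.0001
grasp_force: 2.3
```

>>> {"method": "play_rows", "body": {"steps": [[[-0.0038, -0.0032, 0, 0], [-0.0035, -0.0036, 0, 0], [-0.003, -0.0039, 0, 0], [-0.0026, -0.0042, 0, 0], [-0.0021, -0.0045, 0, 0]]]}}

```text
time: 55.07
ee_pos: [0.5114, -0.3157, 0.1159]
tcp_rot: [179.8, -0.3, 178.2]
wrist_force: [-3.6, 6.0, 0.1]
opening: -0.0004
grasp_force: 2.6
```

>>> {"method": "play_rows", "body": {"steps": [[[-0.0016, -0.0047, 0, 0], [-0.001, -0.0049, 0, 0], [-0.0005, -0.0049, 0, 0], [0.0001, -0.005, 0, 0], [0.0006, -0.0049, 0, 0]]]}}

```text
time: 55.48
ee_pos: [0.5135, -0.3401, 0.1158]
tcp_rot: [179.8, -0.3, 178.2]
wrist_force: [-0.4, 5.3, -0.7]
opening: 0.0001
grasp_force: 2.0
```

>>> {"method": "play_rows", "body": {"steps": [[[0.0012, -0.0048, 0, 0], [0.0017, -0.0047, 0, 0], [0.0022, -0.0045, 0, 0], [0.0027, -0.0042, 0, 0], [0, 0, 0, 0]]]}}

```text
time: 55.9
ee_pos: [0.5041, -0.3602, 0.1163]
tcp_rot: [-180.0, -0.3, 178.1]
wrist_force: [-0.5, 0.2, 0.5]
opening: -0.0
grasp_force: 0.2
```

```bash
python3 - <<'E'
from h import *
import pickle
o=bot.get_obs();p=o['ee_pos'];r=p[:2]-[.4705,-.331];print(p,o['tcp_rot'],np.hypot(*r),np.degrees(np.arctan2(r[1],r[0])))
pickle.dump({n:cam(n) for n in('scene','top','wrist')},open('e.pkl','wb'))
D=pickle.load(open('e.pkl','rb'))
for n in D:
    H=np.array([.4705,-.331]);im=D[n]['img'];g=cv2.cvtColor(im,cv2.COLOR_BGR2GRAY)
    # darkest profile of pointer body (r 88-97mm, z .11) by angle
    L=[]
    for a in range(-120,-30,3):
        t=np.radians(a);v=[]
        for rr in(.090,.094,.098):
            u=px(D[n],(H[0]+rr*np.cos(t),H[1]+rr*np.sin(t),.109)).round().astype(int)
            v.append(int(g[u[1],u[0]]) if 0<=u[0]<560 and 0<=u[1]<420 else -1)
        L.append((a,int(np.mean(v))))
    print(n,L)
E
```

```text
[ 0.50407555 -0.36016481  0.11632808] [-179.96473738   -0.29360324  178.10875974] 0.04447362983294967 -40.97864354942238
scene [(-120, 70), (-117, 60), (-114, 72), (-111, 86), (-108, 79), (-105, 70), (-102, 73), (-99, 49), (-96, 22), (-93, 23), (-90, 26), (-87, 22), (-84, 25), (-81, 24), (-78, 27), (-75, 23), (-72, 24), (-69, 20), (-66, 22), (-63, 43), (-60, 70), (-57, 67), (-54, 115), (-51, 91), (-48, 95), (-45, 151), (-42, 153), (-39, 156), (-36, 156), (-33, 155)]
top [(-120, 136), (-117, 136), (-114, 135), (-111, 134), (-108, 134), (-105, 133), (-102, 131), (-99, 130), (-96, 128), (-93, 126), (-90, 123), (-87, 121), (-84, 118), (-81, 114), (-78, 110), (-75, 106), (-72, 101), (-69, 96), (-66, 88), (-63, 81), (-60, 69), (-57, 62), (-54, 52), (-51, 46), (-48, 48), (-45, 51), (-42, 52), (-39, 45), (-36, 35), (-33, 32)]
wrist [(-120, 130), (-117, 138), (-114, 132), (-111, 131), (-108, 134), (-105, 138), (-102, 69), (-99, 81), (-96, 88), (-93, 85), (-90, 83), (-87, 79), (-84, 72), (-81, 43), (-78, 38), (-75, 35), (-72, 34), (-69, 33), (-66, 31), (-63, 32), (-60, 32), (-57, 79), (-54, 47), (-51, 28), (-48, 33), (-45, 27), (-42, 30), (-39, 28), (-36, 29), (-33, 27)]
```

>>> {"method": "play_rows", "body": {"steps": [[[-0.0033, 0.0038, 0, 0], [0, 0, -0.03, 0], [0, 0, -0.035, 0], [0, 0, -0.035, 0], [0, 0, -0.035, 0]]]}}

```text
time: 56.47
ee_pos: [0.5084, -0.3553, 0.2531]
tcp_rot: [-180.0, -0.3, 178.1]
wrist_force: [0.4, -0.7, 0.2]
opening: 0.0003
grasp_force: 0.0
```

>>> {"method": "play_rows", "body": {"steps": [[[0, 0, 0, 0], [0, 0, 0, 0], [0, 0, 0, 0], [0, 0, 0, 0], [0, 0, 0, 0]]]}}

```text
time: 56.88
ee_pos: [0.5081, -0.3554, 0.2499]
tcp_rot: [179.9, -0.4, 178.1]
wrist_force: [0.0, -0.2, 0.6]
opening: -0.0001
grasp_force: 0.0
```

```bash
cat > prof.py <<'E'
from h import *
D={n:cam(n) for n in('scene','wrist')}
H=np.array([.4705,-.331]); print(bot.get_obs()['ee_pos'])
for n in D:
    im=D[n]['img'];g=cv2.cvtColor(im,cv2.COLOR_BGR2GRAY);L=[]
    for a in range(-110,-40,2):
        t=np.radians(a);v=[]
        for rr in(.090,.094,.098):
            u=px(D[n],(H[0]+rr*np.cos(t),H[1]+rr*np.sin(t),.109)).round().astype(int)
            v.append(int(g[u[1],u[0]]))
        L.append((a,int(np.mean(v))))
    print(n,L)
w=D['wrist'];print('idx',px(w,(.4884,-.4295,.096)),'hub',px(w,(.4705,-.331,.14)))
cv2.imwrite('pics/wf.png',w['img'])
h=cv2.cvtColor(w['img'],cv2.COLOR_BGR2HSV);m=cv2.inRange(h,(12,150,120),(30,255,255))
u=px(w,(.4888,-.433,.095)).astype(int);print('brass',[ (np.argwhere(m[u[1]-30:u[1]+30,u[0]-30:u[0]+30]).mean(0)[::-1]+u-30), at(w,*(np.argwhere(m[u[1]-30:u[1]+30,u[0]-30:u[0]+30]).mean(0)[::-1]+u-30),.096)])
E
python3 prof.py
```

```text
[ 0.50815244 -0.35556639  0.25032077]
scene [(-110, 81), (-108, 79), (-106, 70), (-104, 73), (-102, 59), (-100, 49), (-98, 51), (-96, 52), (-94, 56), (-92, 57), (-90, 43), (-88, 30), (-86, 69), (-84, 118), (-82, 144), (-80, 84), (-78, 35), (-76, 16), (-74, 21), (-72, 24), (-70, 24), (-68, 21), (-66, 27), (-64, 27), (-62, 43), (-60, 68), (-58, 67), (-56, 76), (-54, 114), (-52, 94), (-50, 91), (-48, 96), (-46, 150), (-44, 153), (-42, 153)]
wrist [(-110, 182), (-108, 188), (-106, 189), (-104, 190), (-102, 159), (-100, 183), (-98, 187), (-96, 189), (-94, 187), (-92, 188), (-90, 187), (-88, 172), (-86, 166), (-84, 145), (-82, 103), (-80, 133), (-78, 142), (-76, 141), (-74, 146), (-72, 148), (-70, 138), (-68, 55), (-66, 40), (-64, 70), (-62, 119), (-60, 110), (-58, 134), (-56, 130), (-54, 130), (-52, 130), (-50, 130), (-48, 112), (-46, 102), (-44, 88), (-42, 92)]
idx [202.6344 176.9019] hub [307.7054 162.8944]
brass [array([192.89208633, 176.99280576]), array([ 0.4882, -0.439 ,  0.096 ])]
```

The pointer is at about -66.5°, the index at -80.5°, so 14° more: finger from -41° to -55°.

```bash
python3 - <<'E'
from h import *
p=bot.get_obs()['ee_pos']
rows2(arc((.4705,-.331),.0445,-33,-54.8,9,.117),[p[0],p[1],.117])
E
```

```text
[[[0.0013, -0.0013, 0.0, 0], [0.0011, -0.0015, 0.0, 0], [0.0011, -0.0015, 0.0, 0], [0.0012, -0.0014, 0.0, 0], [0.0013, -0.0014, 0.0, 0]]]
[[[0.0013, -0.0013, 0.0, 0], [0.0014, -0.0013, 0.0, 0], [0.0014, -0.0012, 0.0, 0], [0.0015, -0.0012, 0.0, 0], [0, 0, 0, 0]]]
```

>>> {"method": "play_rows", "body": {"steps": [[[0, 0, 0.034, 0], [0, 0, 0.034, 0], [0, 0, 0.034, 0], [0, 0, 0.031, 0], [0, 0, 0, 0]]]}}

```text
time: 57.4
ee_pos: [0.5048, -0.3538, 0.1109]
tcp_rot: [179.7, -0.8, 178.1]
wrist_force: [-0.8, 0.6, -1.0]
opening: -0.0001
grasp_force: 0.0
```

>>> {"method": "play_rows", "body": {"steps": [[[0.0013, -0.0013, 0, 0], [0.0011, -0.0015, 0, 0], [0.0011, -0.0015, 0, 0], [0.0012, -0.0014, 0, 0], [0.0013, -0.0014, 0, 0]]]}}

```text
time: 57.82
ee_pos: [0.5025, -0.3631, 0.1205]
tcp_rot: [-179.9, -0.1, 178.1]
wrist_force: [1.5, 1.6, 2.8]
opening: -0.0001
grasp_force: 1.7
```

>>> {"method": "play_rows", "body": {"steps": [[[0.0013, -0.0013, 0, 0], [0.0014, -0.0013, 0, 0], [0.0014, -0.0012, 0, 0], [0.0015, -0.0012, 0, 0], [0, 0, 0, 0]]]}}

```text
time: 58.23
ee_pos: [0.4953, -0.3678, 0.1184]
tcp_rot: [-180.0, -0.3, 178.1]
wrist_force: [0.5, 0.5, 0.6]
opening: -0.0
grasp_force: 0.8
```

>>> {"method": "play_rows", "body": {"steps": [[[0, 0, 0, 0], [-0.0025, 0.002, 0, 0], [-0.003, 0.002, 0, 0], [0, 0, -0.03, 0], [0, 0, -0.035, 0]]]}}

```text
time: 58.65
ee_pos: [0.5006, -0.3625, 0.1809]
tcp_rot: [179.8, -0.6, 178.1]
wrist_force: [1.3, -0.4, 0.6]
opening: 0.0007
grasp_force: 0.0
```

>>> {"method": "play_rows", "body": {"steps": [[[0, 0, -0.035, 0], [0, 0, -0.035, 0], [0, 0, 0, 0], [0, 0, 0, 0], [0, 0, 0, 0]]]}}

```text
time: 59.07
ee_pos: [0.5022, -0.3636, 0.2527]
tcp_rot: [180.0, -0.3, 178.1]
wrist_force: [-0.6, 0.4, -0.9]
opening: 0.0
grasp_force: 0.0
```

```bash
python3 prof.py; python3 -c "
import cv2;i=cv2.imread('pics/wf.png');cv2.imwrite('pics/wfc.png',cv2.resize(i[60:280,100:400],(800,587),interpolation=cv2.INTER_CUBIC))"
```

```text
[ 0.50178564 -0.36333131  0.25170644]
scene [(-110, 69), (-108, 68), (-106, 67), (-104, 75), (-102, 61), (-100, 51), (-98, 54), (-96, 89), (-94, 136), (-92, 158), (-90, 128), (-88, 61), (-86, 36), (-84, 31), (-82, 17), (-80, 34), (-78, 22), (-76, 18), (-74, 19), (-72, 21), (-70, 23), (-68, 32), (-66, 23), (-64, 51), (-62, 43), (-60, 71), (-58, 60), (-56, 65), (-54, 106), (-52, 92), (-50, 91), (-48, 97), (-46, 154), (-44, 154), (-42, 154)]
wrist [(-110, 183), (-108, 188), (-106, 191), (-104, 192), (-102, 183), (-100, 192), (-98, 190), (-96, 190), (-94, 189), (-92, 192), (-90, 190), (-88, 189), (-86, 188), (-84, 181), (-82, 78), (-80, 33), (-78, 79), (-76, 148), (-74, 149), (-72, 160), (-70, 145), (-68, 152), (-66, 141), (-64, 146), (-62, 134), (-60, 120), (-58, 136), (-56, 133), (-54, 130), (-52, 124), (-50, 133), (-48, 133), (-46, 117), (-44, 116), (-42, 102)]
idx [211.7554 182.425 ] hub [317.0479 169.6526]
brass [array([200.72815534, 182.42718447]), array([ 0.4881, -0.4404,  0.096 ])]
```

View pics/wfc.png

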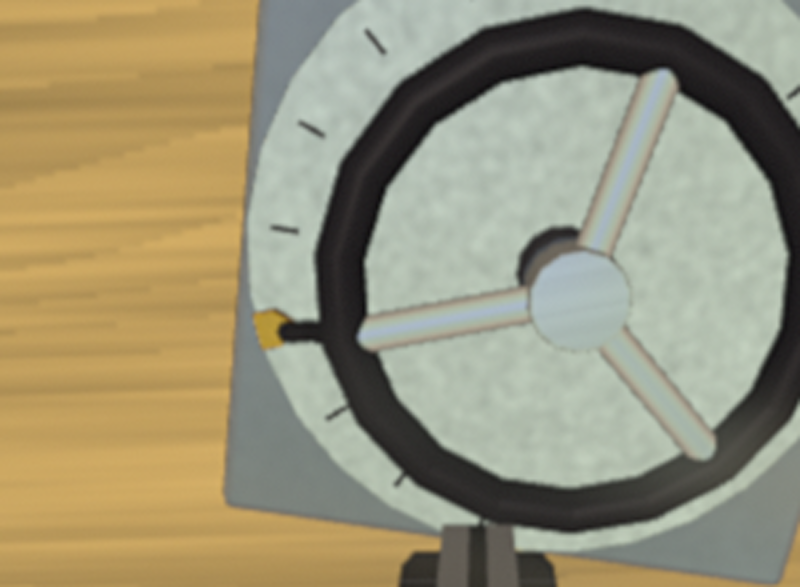

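The pointer tip at (280,330) meets the brass arrow at (270,328), and the robot is clear. Handing in.

```bash
python3 -c "
from workcell import bot
print(bot.job_done())"
```

```text
the job is handed in; nothing more can be done
None
```

The job is done and handed in; no verdict was shown. I wound the handwheel back to its stop, seated all three grey modules with their levers shut, then wound the pointer up to the brass arrow.

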